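Unload, turn and hardness-check a glued printing block

TASK

The rubber-faced printing block on the register board has cured under its weights: stand all the ink jars in the steel tray, then lift off the press board and lay it flat on the bare table clear of the register board. Push the notch of the block onto the steel post and swing the block a quarter turn clockwise (seen from above) round the post until its edge lies along the fence left of the post, the notch still on the post; then set the hardness gauge down squarely, foot flat, for a moment on the three ringed test points in turn - first the one by the notch, then the other one along the fence, then the one diagonally opposite the notch - and stand it back in the middle of its plate. Leave the ink cup beside the gauge standing where it is.

Things in the scene. Friction and masses are not known exactly. Their poses are not given: they have to be found in the camera images.
- jar1_centre (a point): closed ink jar used as a weight: upright cylinder 55 mm across and 55 mm high, 0.16 kg; this point is its centre, half-way up (27.5 mm above its foot). It may be absent
- jar2_centre (a point): closed ink jar used as a weight: upright cylinder 55 mm across and 55 mm high, 0.16 kg; this point is its centre, half-way up (27.5 mm above its foot). It may be absent
- jar3_centre (a point): closed ink jar used as a weight: upright cylinder 55 mm across and 55 mm high, 0.16 kg; this point is its centre, half-way up (27.5 mm above its foot). It may be absent
- jar4_centre (a point): closed ink jar used as a weight: upright cylinder 55 mm across and 55 mm high, 0.16 kg; this point is its centre, half-way up (27.5 mm above its foot). It may be absent
- tray: fixed low steel tray for the jars, 168 x 168 mm outside; origin in the middle of its underside; its floor is 4 mm thick and its rim, 4 mm thick, stands 14 mm above the table, so jars can be set in it in two rows of two, 80 mm apart
- press_handle (a point): middle of the press board's wooden handle bar: 18 mm thick along its x, 66 mm long along y, 16 mm high. The board (156 mm square, 0.35 kg) has its lower edge 52 mm below this point and its top 35 mm below, with a 6 mm rim; jars stand on it 43 mm from the middle along x and along y. Its 8 mm skirt fits round the block with 3 mm play: lift it straight up
- board: fixed plywood register board, 200 mm (x) by 300 mm (y), top 12 mm above the table; origin in the middle of its underside, +x away from the robot. Along its back runs a 14 mm high aluminium fence in two pieces: 28 to 128 mm on the +y side of the post, its face 12.5 mm further along board x than the post's axis, and 22 to 128 mm on the -y side, its face at 16 mm
- post: fixed round steel post of the register board, 16 mm in diameter, 20 mm high; origin on its axis at the top of the board
- block_centre (a point): centre, half-way up, of the rubber-faced block: 130 x 130 x 32 mm high, 0.55 kg, axes along its edges; too wide to grip: push it with closed fingers 8 to 14 mm above the board. A 22 mm square notch is cut from its +x +y corner. It starts with the notch near the post and its axes about along the board's, and ends turned clockwise from above by a quarter turn, its +y edge along the fence
- notch (a point): point in the block's notch where the post's axis lies when the post touches both faces of the notch: 51 mm along the block's x and 51 mm along its y from the block's centre. With the post in the notch the block swings about the post when its -y edge is pushed squarely near the edge's -x end
- point1 (a point): test point nearest the notch: small ringed dot on the rubber face, 26, 26 mm from the block's centre along its x, y; this point is on the face, 32 mm above the board
- point2 (a point): test point at the -x +y corner, the other end of the edge that goes along the fence: -38, 38 mm from the block's centre
- point3 (a point): test point at the corner opposite the notch: -38, -38 mm from the block's centre
- gauge_head (a point): centre of the round dial head of the hardness gauge, a 0.33 kg tool standing upright on a round 40 mm foot. The head is an upright disc, 56 mm in diameter, 24 mm thick, its flat faces at +-12 mm along this frame's x (pinch it there from above); the underside of the foot is 62 mm straight below this point, the top 28 mm above
- gauge_tip (a point): tip of the gauge's spring plunger, in the middle of the foot; it sticks out 4 mm below the foot when free
- plunger (a joint): travel of the gauge's plunger into the foot: 0 fully out, 0.004 m fully pushed in (foot flat on a surface; about 1.4 N, less than the gauge's weight)
- zero_plate: fixed square plate, 80 mm, on which the gauge is kept; origin in the middle of its underside, its top 14 mm above the table. The table on the robot side of it, 60 to 230 mm from its middle, is bare and has room for the press board. The upright front of a cupboard stands at x = 0.58 m behind everything
- cup_d: bystander: the paper ink cup at the back right, by the gauge, about 92 mm wide and 107 mm high, origin at its foot; leave it where it is

How it is judged:
On the way, in this order (a step that is already met when the one before it is completed fails the run):
1. every jar is off the press board and stands in the jar tray (x of jar1_centre in the frame of tray between -0.07 and 0.07 m and y of jar1_centre in the frame of tray between -0.07 and 0.07 m and angle between each of jar1_centre, jar2_centre, jar3_centre, jar4_centre's own z axis and vertical below 0.12 rad and z of jar1_centre in the frame of tray between 0.02 and 0.04 m and x of jar2_centre in the frame of tray between -0.07 and 0.07 m and y of jar2_centre in the frame of tray between -0.07 and 0.07 m and z of jar2_centre in the frame of tray between 0.02 and 0.04 m and x of jar3_centre in the frame of tray between -0.07 and 0.07 m and y of jar3_centre in the frame of tray between -0.07 and 0.07 m and z of jar3_centre in the frame of tray between 0.02 and 0.04 m and x of jar4_centre in the frame of tray between -0.07 and 0.07 m and y of jar4_centre in the frame of tray between -0.07 and 0.07 m and z of jar4_centre in the frame of tray between 0.02 and 0.04 m), for 0.2 s.
2. the press board has been lifted off the block and lies flat on the table, clear of the register board (height (world z) of press_handle below 0.058 m and angle between press_handle's own z axis and vertical below 0.06 rad and horizontal distance between press_handle and board above 0.18 m), for 0.2 s.
3. the block is part way round its swing (30 to 60 degrees) with its notch on the post, bearing on the post (horizontal distance between notch and post below 0.012 m and contact force between block and post above 0.1 N and angle between the x axis of block_centre and the x axis of board, either way round between 0.52 and 1.05 rad), for 0.05 s.
4. the block lies along the fence with its notch on the post (horizontal distance between notch and post below 0.007 m and angle between the y axis of block_centre and the x axis of board, either way round below 0.08 rad and y of block_centre in the frame of post above 0.03 m and angle between block_centre's own z axis and vertical below 0.05 rad), for 0.2 s.
5. the gauge is set down squarely on test point 1, its foot on the face and its plunger pushed in (horizontal distance between gauge_tip and point1 below 0.008 m and value of joint plunger above 0.0028 m and contact force between gauge and block above 0.4 N and angle between gauge_head's own z axis and vertical below 0.12 rad and horizontal distance between notch and post below 0.007 m and angle between the y axis of block_centre and the x axis of board, either way round below 0.08 rad and y of block_centre in the frame of post above 0.03 m), for 0.3 s.
6. the gauge is set down squarely on test point 2, its foot on the face and its plunger pushed in (horizontal distance between gauge_tip and point2 below 0.008 m and value of joint plunger above 0.0028 m and contact force between gauge and block above 0.4 N and angle between gauge_head's own z axis and vertical below 0.12 rad and horizontal distance between notch and post below 0.007 m and angle between the y axis of block_centre and the x axis of board, either way round below 0.08 rad and y of block_centre in the frame of post above 0.03 m), for 0.3 s.
7. the gauge is set down squarely on test point 3, its foot on the face and its plunger pushed in (horizontal distance between gauge_tip and point3 below 0.008 m and value of joint plunger above 0.0028 m and contact force between gauge and block above 0.4 N and angle between gauge_head's own z axis and vertical below 0.12 rad and horizontal distance between notch and post below 0.007 m and angle between the y axis of block_centre and the x axis of board, either way round below 0.08 rad and y of block_centre in the frame of post above 0.03 m), for 0.3 s.
At the end, for the whole second after the job is handed in: Jars upright in the tray; press board flat on the table, over 180 mm from the register board's middle; block flat, notch point within 7 mm of the post's axis, edge within 0.08 rad of parallel to the fence; gauge upright within 22 mm of its plate's middle; all released and at rest (all of step 1 and all of step 2 and all of step 4 and horizontal distance between gauge_head and zero_plate below 0.022 m and angle between gauge_head's own z axis and vertical below 0.1 rad and z of gauge_head in the frame of zero_plate between 0.07 and 0.082 m and linear speed of each of block, press, gauge, jar1, jar2, jar3, jar4 below 0.03 m/s); the robot touches nothing.
It fails at once if the paper ink cup at the back right, by the gauge is knocked over or pushed away (distance of cup_d from where it was at the start of the episode above 0.04 m or angle between cup_d's own z axis and vertical above 0.4 rad).
It fails at once if the gauge is dropped or knocked over (angle between gauge_head's own z axis and vertical above 0.8 rad).
Of jar1, jar2, jar3, jar4 only 2 to 4 are there at a start; the rules pass over those that are not, and their reading is None.
At some moment in a run one of block may be knocked a few centimetres aside while the robot is not near it.
It also fails if it takes over 210 s, if anything falls off the work surface, if the arm or the gripper's body presses on something with over 40 N, if the wrist force passes 120 N, or if a joint passes its speed limit or range.

ROBOT

A 6-joint arm with a two-finger parallel gripper is mounted at the origin on the work surface; the furniture and walls round the work are solid. World frame = base frame: x ahead of the robot, y to its left, z up, the work surface at z = 0. Lengths are in m, angles in rad, forces in N, time in s.
With the tool pointing down it reaches from about 0.3 to 0.875 m from the base axis. Payload 6.4 kg.
Tool frame: the origin (TCP) lies on the centre line of the jaws, within the pads' length; the fingertips stand robot.finger_overhang ahead of it and the grasp point (between the pads) lies 3 mm ahead of it (robot.finger_overhang is the distance from the TCP to the fingertips, in m); z points along the fingers, y is the line along which they close (so a half turn about z gives the same grasp; the last joint's range is limited). The gripper opens to 85 mm and grips with 20 to 120 N. Pads are 22 mm wide; open, the fingers measure 114 mm over their backs; the gripper's body (76 mm by 85 mm) begins 54 mm behind the grasp point. The pads swing forward as they close: fully open they stand 13 mm farther back than shut.
Start: joints at [1.08, 0.181, 1.607, -0, 1.354, -0.206], TCP at [0.162, 0.552, 0.253] pointing down, gripper open.
Joint ranges: [-2.99, 2.99], [-0.89, 2.07], [0.3, 2.58], [-1.14, 4.28], [0, 2.63], [-3.12, 3.12]. Speed limits (rad/s): [2.57, 2.57, 3.01, 3.14, 3.14, 3.14].

INTERFACE

Orientations are given as a unit quaternion [x, y, z, w].
In Python, from plant import status, imaging, job, robot gives the robot as it stands.
- The arm moves only by the tool arm_command, never from a script. Its argument "increments" is a list that holds one entry, the list of rows, each a list of 5 numbers: the shift along the tool's x, y, z in m, then the turn about the tool's z in rad, then the gripper command: -1 is fully open, 1 is shut, values between are in proportion. A call has 1 to 20 rows; each row is the pose to reach, as a shift and turn from the pose commanded when the call began, along the tool's axes at that moment; what a row does not reach only later rows make up. A row lasts 1/10 s, in which the tool goes at most 50 mm and 8.59 degrees, less where a joint would pass 70% of its speed; a pose out of reach is approached as far as the arm can. A call with a gripper value outside its range is refused whole. The fingers move at their own pace and stop on an object; "grip_force" is the grip in N (left out, the last holds). Time passes only in rows, so rows that repeat a pose let the fingers close. It gives the time, the measured TCP pose, the force, the opening and the grip force at its end, in the units of the state.
- status.observe(): the state, without advancing time (a new reading comes with each control period).
- imaging.camera(name): name is "scene" or "top" or "wrist"; returns a dict with "frame" (480x640x3 uint8, red, green, blue), "fx", "fy", "cx", "cy" (pixels), "world_from_camera" (4x4, takes a point from camera to world coordinates). Camera axes: x right, y down, z forward; pixel columns grow to the right and rows downward; lengths in m; the calibration is good to about 2 mm. A picture is of the moment at which its call begins. There is no depth.
- job.close_job(): hands the job in; it is judged then, once.
The state is a dict: "time_s": time; "joint_pos": joint angles; "dq": joint speeds; "joint_efforts": joint torques, N m; "eef_pos": TCP position; "orientation": TCP orientation; "contact_force": force on the tool from outside, world axes, zero at the start; "moment": the same for the moment, N m; "grip_width": finger opening in m; "finger_force": force on a finger pad.
Only numpy, scipy, OpenCV 4.12 (cv2) and the standard library are available. Lean on these libraries where they do the work, as an engineer would, in place of code of your own. Each camera call takes 0.05 s, during which the arm holds its last target. There are 200 camera calls.

## Working session

There is one attempt and no reset: what is moved stays moved. The work goes in short steps, Python scripts to look and compute and a tool call to move; the robot and the scene stay as the last step left them, time stands still between calls to the robot, and variables do not carry over. Pictures are saved under pics/ and viewed, at most 14 in all, crops included, and the job is handed in when it is done.

Besides the shell and the picture viewer there is one more tool, called after "Call:" by a JSON object that holds its "fn" and its "kwargs", one argument or row to a line. arm_command: Moves the arm, as the interface text tells. Its arguments: {"type":"object","properties":{"increments":{"type":"array"},"grip_force":{"type":"number"}},"required":["increments"]}

```bash
ls; mkdir -p pics; cat > h.py <<'E'
import numpy as np,cv2
from plant import status,imaging,job,robot
def cam(n,save=None):
    c=imaging.camera(n); c['frame']=np.array(c['frame'])
    if save: cv2.imwrite('pics/'+save,c['frame'][:,:,::-1])
    return c
def ray(c,u,v,z):
    T=np.array(c['world_from_camera']); d=T[:3,:3]@np.array([(u-c['cx'])/c['fx'],(v-c['cy'])/c['fy'],1]); o=T[:3,3]
    return o+d*(z-o[2])/d[2]
def proj(c,p):
    T=np.linalg.inv(np.array(c['world_from_camera'])); q=T[:3,:3]@np.array(p)+T[:3,3]
    return c['fx']*q[0]/q[2]+c['cx'],c['fy']*q[1]/q[2]+c['cy']
E
python3 - <<'E'
from h import *
import pickle
s=status.observe();print(s, robot.finger_overhang)
for n in('top','scene'):
    c=cam(n,n+'0.png'); pickle.dump(c,open(n+'0.pkl','wb')); print(n,c['fx'],np.round(c['world_from_camera'],3).tolist())
E
```

```text
pics
{'time_s': 0.0, 'joint_pos': array([ 1.07969938e+00,  1.81518323e-01,  1.60797141e+00,  1.12247199e-06,
        1.35379244e+00, -2.06289646e-01]), 'dq': array([ 0.00029648, -0.00041663,  0.00119383, -0.00024492, -0.00136949,
       -0.00014884]), 'joint_efforts': array([-3.36599633e-04, -4.44882309e+01, -3.51328933e+01, -3.87876607e-04,
        9.16921970e-03, -1.64529058e-05]), 'eef_pos': array([0.16129858, 0.55139864, 0.25241457]), 'orientation': array([ 1.41922914e-01,  9.89877352e-01, -7.93739350e-04, -2.89145719e-04]), 'contact_force': array([0.46607762, 0.73359077, 0.57743024]), 'moment': array([ 0.0125893 ,  0.00210856, -0.03391395]), 'finger_force': 0.0, 'grip_width': 0.08553258575771217} 0.022
top 450.2562521514235 [[-0.15, -0.967, 0.204, 0.264], [-0.989, 0.147, -0.027, -0.025], [-0.004, -0.206, -0.979, 0.939], [0.0, 0.0, 0.0, 1.0]]
scene 543.5303033885732 [[0.67, -0.41, 0.619, -0.333], [-0.742, -0.348, 0.572, -0.78], [-0.019, -0.843, -0.537, 0.757], [0.0, 0.0, 0.0, 1.0]]
```

View pics/top0.png

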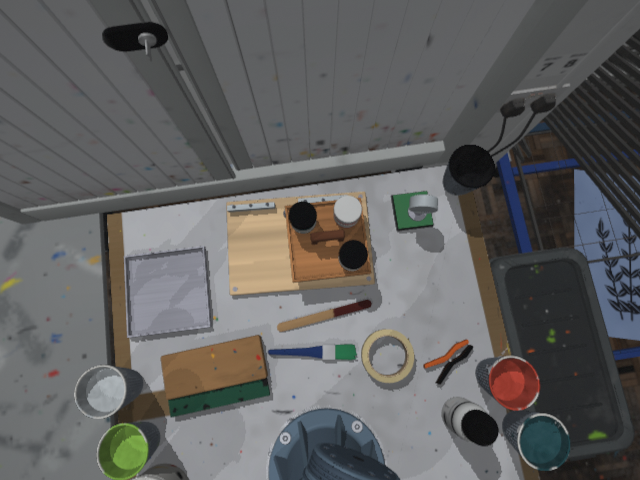

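View pics/scene0.png

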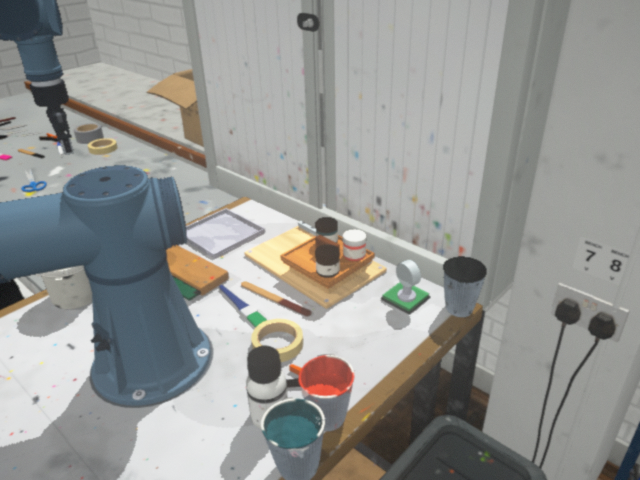

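The top view shows three jars on the press board, at pixels (302,215) black, (347,211) white and (353,255) black. The handle is at (326,238), the tray at about (169,292), the gauge at (423,203) and the cup at (472,165).

```bash
python3 - <<'E'
from h import *
import pickle
c=pickle.load(open('top0.pkl','rb'));f=c['frame']
cv2.imwrite('pics/crop0.png',cv2.resize(f[180:305,220:445],None,fx=3.5,fy=3.5,interpolation=cv2.INTER_CUBIC)[:,:,::-1])
g=f.max(2)
def blobs(m,box,mn=60):
    x0,y0,x1,y1=box; k=np.zeros_like(m,np.uint8);k[y0:y1,x0:x1]=m[y0:y1,x0:x1]
    n,l,s,ce=cv2.connectedComponentsWithStats(k)
    return [(ce[i],s[i],l==i) for i in range(1,n) if s[i,4]>mn]
R=status.observe()
from scipy.spatial.transform import Rotation as Ro
print('toolR',np.round(Ro.from_quat(R['orientation']).as_matrix(),3).tolist())
for ce,s,_ in blobs(g<50,(285,190,375,275)): print('black',ce,s,ray(c,*ce,.108).round(4))
sat=f.max(2).astype(int)-f.min(2)
for ce,s,_ in blobs((g>150)&(sat<30),(325,190,365,235)): print('white',ce,s,ray(c,*ce,.108).round(4))
hsv=cv2.cvtColor(f,cv2.COLOR_RGB2HSV)
gm=(hsv[...,0]>50)&(hsv[...,0]<90)&(hsv[...,1]>90)
for ce,s,l in blobs(gm,(385,185,440,240)):
    print('green',ce,s,[ray(c,*p,.014).round(4).tolist() for p in cv2.boxPoints(cv2.minAreaRect(np.argwhere(l)[:,::-1].astype(np.float32)))])
# tray: fit by mask of bluish-grey
bm=(hsv[...,2]<190)&(f[...,2].astype(int)>f[...,0]-5)
for ce,s,l in blobs(bm,(118,240,220,345),500):
    r=cv2.minAreaRect(np.argwhere(l)[:,::-1].astype(np.float32));print('tray',r,[ray(c,*p,.014).round(4).tolist() for p in cv2.boxPoints(r)])
print('tray ctr',ray(c,169,292,.01))
wood=(hsv[...,0]>10)&(hsv[...,0]<25)&(hsv[...,1]>60)&(g>150)
for ce,s,l in blobs(wood,(220,185,380,300),500):
    r=cv2.minAreaRect(np.argwhere(l)[:,::-1].astype(np.float32));b=cv2.boxPoints(r);print('board',b.round(1).tolist(),[ray(c,*p,.012).round(4).tolist() for p in b])
E
```

```text
toolR [[-0.96, 0.281, -0.001], [0.281, 0.96, -0.001], [0.0, -0.002, -1.0]]
black [302.18810289 215.52893891] [289 202  28  28 622] [ 0.4749 -0.0257  0.108 ]
black [352.81279251 254.11388456] [339 240  29  29 641] [ 0.3872 -0.1085  0.108 ]
white [345.75819033 207.01404056] [325 195  37  27 641] [ 0.4789 -0.1103  0.108 ]
green [407.71001495 212.21076233] [393 192  40  37 669] [[0.5137, -0.2228, 0.014], [0.5126, -0.2996, 0.014], [0.4387, -0.2942, 0.014], [0.4399, -0.2186, 0.014]]
tray ((171.5, 292.0), (104.0, 95.0), 90.0) [[0.5029, 0.3512, 0.014], [0.4728, 0.1541, 0.014], [0.2622, 0.1764, 0.014], [0.2906, 0.3644, 0.014]]
tray ctr [0.38089072 0.26801521 0.01      ]
board [[222.89999389648438, 202.3000030517578], [336.29998779296875, 193.60000610351562], [343.3999938964844, 285.6000061035156], [230.0, 294.29998779296875]] [[0.5537, 0.1375, 0.012], [0.5362, -0.1049, 0.012], [0.3399, -0.0881, 0.012], [0.3572, 0.1441, 0.012]]
```

View pics/crop0.png

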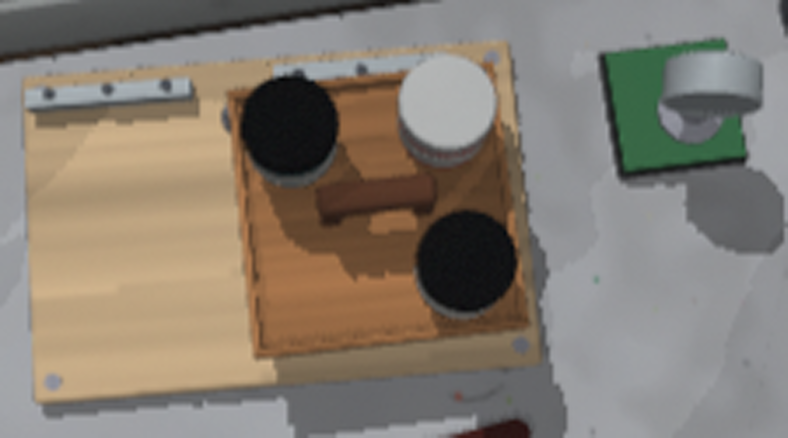

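The crop confirms the three jars. The white lid is centred at (348,209), the handle bar runs along board y at (327,237), and the gauge leans off its plate centre (413,211) only through parallax.

```bash
python3 - <<'E'
from h import *
import pickle
c=pickle.load(open('top0.pkl','rb'))
def P(l,z,crop=True):
    a=np.array([ray(c,*( (u/3.5+220-.4,v/3.5+180-.4) if crop else (u,v)),z)[:2] for u,v in l]); print(a.round(4).tolist(),'mean',a.mean(0).round(4)); return a
ang=lambda d:np.degrees(np.arctan2(d[1],d[0]))
print('white');P([(448,101)],.108)
print('black1');P([(289,123)],.108)
print('black2');P([(466,261)],.108)
print('handle');h=P([(318,203),(435,190)],.096)
print('press rim');p=P([(229,92),(497,65),(528,327),(257,357)],.059); print(ang(p[0]-p[3]),ang(p[0]-p[1])-90,ang(p[1]-p[2]))
print('board');b=P([(24,80),(507,42),(540,360),(36,402)],.012);print(ang(b[0]-b[3]),ang(b[1]-b[2]),ang(b[0]-b[1])-90,ang(b[3]-b[2])-90)
print('plate');q=P([(600,55),(725,42),(747,158),(620,175)],.014);print(ang(q[0]-q[3]),ang(q[0]-q[1])-90)
f=c['frame'][240:345,118:220]
cv2.imwrite('pics/crop1.png',cv2.resize(f,None,fx=5,fy=5,interpolation=cv2.INTER_CUBIC)[:,:,::-1])
t=P([(126,257),(206,248),(212,329),(131,338)],.014,False);print(ang(t[0]-t[3]),ang(t[0]-t[1])-90)
E
```

```text
white
[[0.4756, -0.1133]] mean [ 0.4756 -0.1133]
black1
[[0.4764, -0.0259]] mean [ 0.4764 -0.0259]
black2
[[0.3871, -0.1083]] mean [ 0.3871 -0.1083]
handle
[[0.4326, -0.0351], [0.4302, -0.0993]] mean [ 0.4314 -0.0672]
press rim
[[0.5125, 0.0057], [0.5051, -0.1501], [0.3523, -0.1414], [0.3585, 0.011]] mean [ 0.4321 -0.0687]
-1.9666771447818563 -2.7210401024344293 -3.284523768027384
board
[[0.5522, 0.1301], [0.5315, -0.1653], [0.3368, -0.1511], [0.3569, 0.1444]] mean [ 0.4444 -0.0105]
-4.19866173863345 -4.172614128899389 -4.008890926022886 -3.8889687455704802
plate
[[0.5142, -0.2197], [0.5108, -0.2966], [0.4375, -0.2952], [0.4387, -0.2178]] mean [ 0.4753 -0.2573]
-1.4270778512443796 -2.5307128811558357
[[0.4661, 0.3493], [0.46, 0.1827], [0.2935, 0.1873], [0.3002, 0.3498]] mean [0.38   0.2673]
-0.169714568424448 -2.113946844908341
```

Call:
{"fn": "arm_command", "kwargs": {
  "increments": [
    [[0,0,0,-0.14,-0.64],[-0.03,-0.03,0,-0.2845,-0.64],[-0.07,-0.07,0,-0.2845,-0.64],[-0.11,-0.11,0,-0.2845,-0.64],[-0.15,-0.15,0,-0.2845,-0.64],[-0.19,-0.19,0,-0.2845,-0.64],[-0.23,-0.23,0,-0.2845,-0.64],[-0.27,-0.27,0,-0.2845,-0.64],[-0.31,-0.31,0,-0.2845,-0.64],[-0.35,-0.35,0,-0.2845,-0.64],[-0.39,-0.39,0,-0.2845,-0.64],[-0.43,-0.43,0,-0.2845,-0.64],[-0.455,-0.455,0,-0.2845,-0.64],[-0.464,-0.4655,0,-0.2845,-0.64],[-0.464,-0.4655,0,-0.2845,-0.64],[-0.464,-0.4655,0,-0.2845,-0.64],[-0.464,-0.4655,0,-0.2845,-0.64]]
  ],
  "grip_force": 40
}}

```text
time_s: 1.8
eef_pos: [0.4754, -0.0246, 0.2527]
orientation: [0.0, 1.0, 0.0, -0.001]
contact_force: [-0.9, 0.1, -0.3]
grip_width: 0.07
finger_force: 0.0
```

Call:
{"fn": "arm_command", "kwargs": {
  "increments": [
    [[0,-0.001,0.04,0,-0.64],[0,-0.001,0.08,0,-0.64],[0,-0.001,0.12,0,-0.64],[0,-0.001,0.14,0,-0.64],[0,-0.001,0.156,0,-0.64],[0,-0.001,0.156,0,-0.64],[0,-0.001,0.156,0,0],[0,-0.001,0.156,0,0],[0,-0.001,0.156,0,0],[0,-0.001,0.156,0,0],[0,-0.001,0.156,0,0]]
  ],
  "grip_force": 40
}}

```text
time_s: 2.9
eef_pos: [0.4768, -0.0261, 0.0984]
orientation: [0.0, 1.0, 0.0, 0.001]
contact_force: [-2.1, 2.6, 6.4]
grip_width: 0.051
finger_force: 42.4
```

Call:
{"fn": "arm_command", "kwargs": {
  "increments": [
    [[0,0,-0.02,0,0.1],[0,0,-0.05,0,0.1],[0,0,-0.08,0,0.1],[0.005,0.03,-0.08,0,0.1],[0.011,0.065,-0.08,0,0.1],[0.018,0.105,-0.08,0,0.1],[0.024,0.145,-0.08,0,0.1],[0.031,0.185,-0.08,0,0.1],[0.038,0.225,-0.08,0,0.1],[0.044,0.265,-0.07,0,0.1],[0.05,0.3,-0.05,0,0.1],[0.0557,0.325,-0.03,0,0.1],[0.0557,0.333,-0.01,0,0.1],[0.0557,0.333,0.01,0,0.1],[0.0557,0.333,0.025,0,0.1],[0.0557,0.333,0.035,0,0.1],[0.0557,0.333,0.043,0,0.1],[0.0557,0.333,0.047,0,0.1],[0.0557,0.333,0.047,0,0.1],[0.0557,0.333,0.047,0,0.1]]
  ]
}}

```text
time_s: 4.9
eef_pos: [0.421, 0.3068, 0.0509]
orientation: [0.0, 1.0, 0.0, 0.0]
contact_force: [-0.6, -0.2, -1.3]
grip_width: 0.0516
finger_force: 42.6
```

```bash
python3 - <<'E'
from h import *
c=cam('top','t1.png');cam('wrist','w1.png');s=status.observe();print(s['contact_force'],s['eef_pos'],s['grip_width'])
E
```

```text
[ 0.25484473 -0.24109324 -0.9301036 ] [0.42103706 0.30692655 0.05101715] 0.05154474410108123
```

View pics/t1.png

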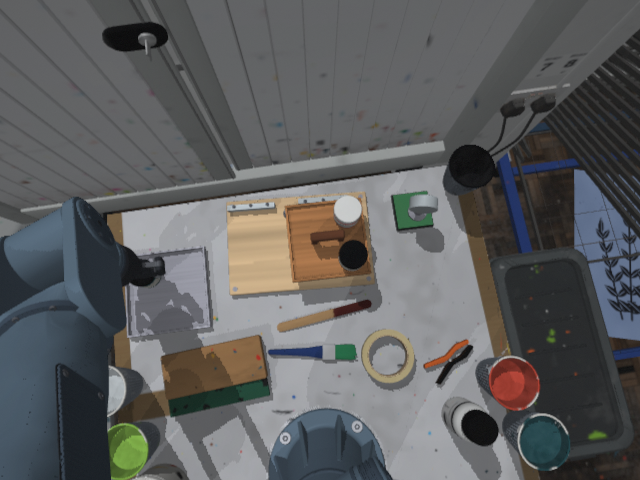

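The jar is held over the tray's upper-left slot at about pixel (148,268), and the other two jars are undisturbed at (347,211) and (353,255).

Call:
{"fn": "arm_command", "kwargs": {
  "increments": [
    [[0,0,0.002,0,0.1],[0,0,0.003,0,-0.64],[0,0,0.003,0,-0.64],[0,0,0.003,0,-0.64],[0,0,-0.03,0,-0.64],[0,0,-0.08,0,-0.64],[0,-0.03,-0.12,0,-0.64],[0.004,-0.075,-0.13,0,-0.64],[0.008,-0.12,-0.13,0,-0.64],[0.012,-0.165,-0.13,0,-0.64],[0.016,-0.21,-0.13,0,-0.64],[0.02,-0.255,-0.13,0,-0.64],[0.024,-0.3,-0.13,0,-0.64],[0.028,-0.345,-0.13,0,-0.64],[0.033,-0.385,-0.13,0,-0.64],[0.033,-0.415,-0.13,0,-0.64],[0.033,-0.415,-0.13,0,-0.64],[0.033,-0.415,-0.13,0,-0.64]]
  ]
}}

```text
time_s: 6.8
eef_pos: [0.3871, -0.1085, 0.1802]
orientation: [0.001, 1.0, 0.0, -0.0]
contact_force: [-0.5, 0.4, -0.4]
grip_width: 0.0699
finger_force: 0.0
```

Call:
{"fn": "arm_command", "kwargs": {
  "increments": [
    [[0,0,0.04,0,-0.64],[0,0,0.07,0,-0.64],[0,0,0.083,0,-0.64],[0,0,0.083,0,-0.64],[0,0,0.083,0,-0.64],[0,0,0.083,0,0.1],[0,0,0.083,0,0.1],[0,0,0.083,0,0.1],[0,0,0.083,0,0.1],[0,0,0.083,0,0.1]]
  ]
}}

```text
time_s: 7.8
eef_pos: [0.3883, -0.1083, 0.0989]
orientation: [0.0, 1.0, -0.0, 0.001]
contact_force: [-1.2, 3.4, 6.8]
grip_width: 0.0518
finger_force: 40.7
```

Call:
{"fn": "arm_command", "kwargs": {
  "increments": [
    [[0,0,-0.02,0,0.1],[0,0,-0.05,0,0.1],[0,0,-0.08,0,0.1],[0.005,0.03,-0.08,0,0.1],[0.01,0.065,-0.08,0,0.1],[0.015,0.105,-0.08,0,0.1],[0.02,0.145,-0.08,0,0.1],[0.025,0.185,-0.08,0,0.1],[0.03,0.225,-0.08,0,0.1],[0.035,0.265,-0.07,0,0.1],[0.042,0.3,-0.05,0,0.1],[0.047,0.325,-0.03,0,0.1],[0.047,0.335,-0.01,0,0.1],[0.047,0.335,0.01,0,0.1],[0.047,0.335,0.025,0,0.1],[0.047,0.335,0.035,0,0.1],[0.047,0.335,0.044,0,0.1],[0.047,0.335,0.049,0,0.1],[0.047,0.335,0.049,0,0.1],[0.047,0.335,0.05,0,-0.64]]
  ]
}}

```text
time_s: 9.8
eef_pos: [0.3415, 0.227, 0.0481]
orientation: [0.0, 1.0, 0.0, 0.001]
contact_force: [0.8, 0.1, -0.4]
grip_width: 0.0649
finger_force: 0.0
```

Call:
{"fn": "arm_command", "kwargs": {
  "increments": [
    [[0,0,0,0,-0.64],[0,0,0,0,-0.64],[0,0,-0.04,0,-0.64],[0,0,-0.09,0,-0.64],[-0.01,-0.03,-0.13,0,-0.64],[-0.03,-0.075,-0.13,0,-0.64],[-0.05,-0.12,-0.13,0,-0.64],[-0.07,-0.165,-0.13,0,-0.64],[-0.09,-0.21,-0.13,0,-0.64],[-0.11,-0.255,-0.13,0,-0.64],[-0.13,-0.3,-0.13,0,-0.64],[-0.1356,-0.33,-0.13,0,-0.64],[-0.1356,-0.3395,-0.13,0,-0.64],[-0.1356,-0.3395,-0.12,0,-0.64],[-0.1356,-0.3395,-0.08,0,-0.64],[-0.1356,-0.3395,-0.05,0,-0.64],[-0.1356,-0.3395,-0.05,0,-0.64],[-0.1356,-0.3395,-0.05,0,0.1],[-0.1356,-0.3395,-0.05,0,0.1],[-0.1356,-0.3395,-0.05,0,0.1]]
  ]
}}

```text
time_s: 11.8
eef_pos: [0.477, -0.1128, 0.0989]
orientation: [-0.0, 1.0, -0.001, 0.001]
contact_force: [-0.5, 0.5, -0.4]
grip_width: 0.0518
finger_force: 41.9
```

Call:
{"fn": "arm_command", "kwargs": {
  "increments": [
    [[0,0,0,0,0.1],[0,0,0,0,0.1],[0,0,-0.02,0,0.1],[0,0,-0.05,0,0.1],[0,0,-0.08,0,0.1],[0.006,0.03,-0.08,0,0.1],[0.011,0.065,-0.08,0,0.1],[0.018,0.105,-0.08,0,0.1],[0.024,0.145,-0.08,0,0.1],[0.031,0.185,-0.08,0,0.1],[0.038,0.225,-0.08,0,0.1],[0.044,0.265,-0.08,0,0.1],[0.05,0.3,-0.08,0,0.1],[0.0556,0.33,-0.08,0,0.1],[0.0556,0.3395,-0.08,0,0.1],[0.0556,0.3395,-0.08,0,0.1]]
  ]
}}

```text
time_s: 13.4
eef_pos: [0.4203, 0.2276, 0.1774]
orientation: [-0.001, 1.0, -0.0, 0.0]
contact_force: [-0.6, -0.7, -1.8]
grip_width: 0.0519
finger_force: 42.5
```

Call:
{"fn": "arm_command", "kwargs": {
  "increments": [
    [[0,-0.005,0.02,0,0.1],[0,-0.005,0.05,0,0.1],[0,-0.005,0.08,0,0.1],[0,-0.005,0.105,0,0.1],[0,-0.005,0.117,0,0.1],[0,-0.005,0.125,0,0.1],[0,-0.005,0.129,0,0.1],[0,-0.005,0.129,0,0.1],[0,-0.005,0.13,0,-0.42],[0,-0.005,0.13,0,-0.42],[0,-0.005,0.13,0,-0.42],[0,-0.005,0.1,0,-0.42],[0,-0.005,0.05,0,-0.42],[0,-0.005,0,0,-0.42],[0,-0.05,0,0,-0.42],[0,-0.09,0,0,-0.42],[0,-0.12,0,0,-0.42],[0,-0.12,0,0,-0.42]]
  ]
}}

```text
time_s: 15.2
eef_pos: [0.4207, 0.1042, 0.1778]
orientation: [0.002, 1.0, -0.0, 0.001]
contact_force: [-0.3, 0.5, 0.3]
grip_width: 0.0607
finger_force: 0.0
```

```bash
cat > m1.py <<'E'
from h import *
c=cam('top');cv2.imwrite('pics/c2.png',np.hstack([cv2.resize(c['frame'][180:345,118:268],None,fx=2.6,fy=2.6),cv2.resize(c['frame'][180:345,268:418],None,fx=2.6,fy=2.6)])[:,:,::-1])
E
python3 m1.py
```

```text
(no output)
```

View pics/c2.png

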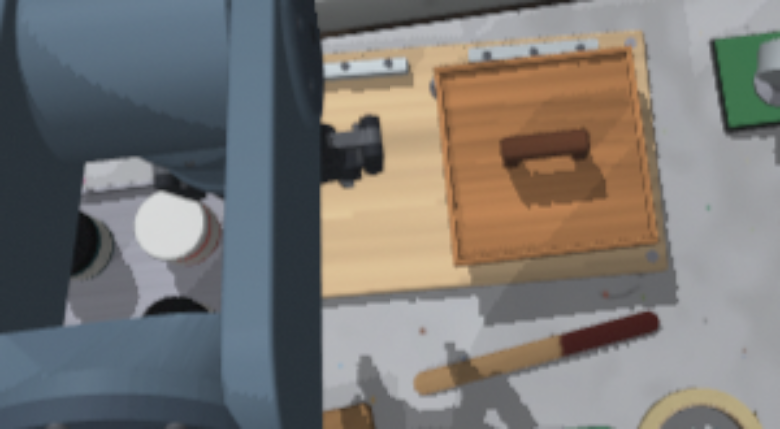

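The left panel shows the jars upright in the tray. The right panel shows the empty press board with its handle ends at about (311,238) and (344,233) in full-image pixels. Next: joint 6 angle and the clear table area.

```bash
python3 - <<'E'
from h import *
import pickle
c=pickle.load(open('top0.pkl','rb'))
print(status.observe()['joint_pos'].round(3))
for p in [(427,363),(452,382),(467,342),(440,350),(362,340),(412,345),(372,300)]: print(p,ray(c,*p,.0).round(3))
for p in [(311.2,237.5),(344.3,233.7)]: print(ray(c,*p,.094).round(4))
print(proj(c,(.33,-.257,0)),[np.round(proj(c,(.33+a,-.257+b,0))) for a in(-.08,.08) for b in (-.08,.08)])
E
```

```text
[-0.029 -0.058  2.022  0.     1.176 -1.597]
(427, 363) [ 0.163 -0.23   0.   ]
(452, 382) [ 0.12  -0.272  0.   ]
(467, 342) [ 0.191 -0.318  0.   ]
(440, 350) [ 0.184 -0.261  0.   ]
(362, 340) [ 0.227 -0.108  0.   ]
(412, 345) [ 0.202 -0.207  0.   ]
(372, 300) [ 0.303 -0.143  0.   ]
[ 0.433  -0.0365  0.094 ]
[ 0.4308 -0.1004  0.094 ]
(np.float64(423.80536641936567), np.float64(278.6228530867449)) [array([470., 311.]), array([393., 323.]), array([453., 236.]), array([379., 247.])]
```

Call:
{"fn": "arm_command", "kwargs": {
  "increments": [
    [[0,-0.03,0,0.14,-0.2],[0,-0.06,0,0.28,-0.2],[0,-0.09,0,0.42,-0.2],[-0.005,-0.12,0,0.56,-0.2],[-0.01,-0.15,0,0.7,-0.2],[-0.012,-0.17,0,0.84,-0.2],[-0.012,-0.17,0,0.98,-0.2],[-0.012,-0.17,0,1.12,-0.2],[-0.012,-0.17,0,1.26,-0.2],[-0.012,-0.17,0,1.4,-0.2],[-0.012,-0.17,0,1.54,-0.2],[-0.012,-0.17,0,1.608,-0.2],[-0.012,-0.17,0,1.608,-0.2],[-0.012,-0.17,0,1.608,-0.2]]
  ]
}}

```text
time_s: 16.65
eef_pos: [0.4325, -0.0626, 0.1773]
orientation: [0.719, 0.695, 0.0, -0.0]
contact_force: [-0.4, -0.0, 0.3]
grip_width: 0.0509
finger_force: 0.0
```

```bash
python3 - <<'E'
from h import *
s=status.observe();print(s['eef_pos'],s['joint_pos'].round(3))
from scipy.spatial.transform import Rotation as Ro
print(Ro.from_quat(s['orientation']).as_matrix().round(3).tolist())
E
```

```text
[ 0.43254939 -0.06261651  0.17726677] [-0.417 -0.048  2.014  0.     1.176 -0.382]
[[0.035, 0.999, -0.0], [0.999, -0.035, 0.0], [0.0, -0.0, -1.0]]
```

Call:
{"fn": "arm_command", "kwargs": {
  "increments": [
    [[-0.005,-0.001,0.03,0,-0.2],[-0.005,-0.001,0.06,0,-0.2],[-0.005,-0.001,0.075,0,-0.2],[-0.005,-0.001,0.083,0,-0.2],[-0.005,-0.001,0.083,0,-0.2],[-0.005,-0.001,0.083,0,0.9],[-0.005,-0.001,0.083,0,0.9],[-0.005,-0.001,0.083,0,0.9],[-0.005,-0.001,0.083,0,0.9],[-0.005,-0.001,0.083,0,0.9],[-0.005,-0.001,0.083,0,0.9]]
  ],
  "grip_force": 60
}}

```text
time_s: 17.75
eef_pos: [0.4324, -0.0686, 0.0957]
orientation: [0.72, 0.694, 0.001, 0.001]
contact_force: [0.4, 0.7, 6.4]
grip_width: 0.0168
finger_force: 59.5
```

Call:
{"fn": "arm_command", "kwargs": {
  "increments": [
    [[-0.005,-0.001,0.0,0,0.9]]
  ]
}}

```text
time_s: 17.85
eef_pos: [0.4314, -0.0727, 0.0956]
orientation: [0.72, 0.694, 0.001, 0.001]
contact_force: [0.9, 5.2, 4.4]
grip_width: 0.0165
finger_force: 59.3
```

Call:
{"fn": "arm_command", "kwargs": {
  "increments": [
    [[0.005,0.001,-0.01,0,0.9],[0.005,0.001,-0.02,0,0.9],[0.005,0.001,-0.035,0,0.9],[0.005,0.001,-0.05,0,0.9],[0.005,0.001,-0.07,0,0.9],[0.005,0.001,-0.09,0,0.9],[0.005,-0.02,-0.1,0,0.9],[0.005,-0.05,-0.1,0,0.9],[-0.005,-0.08,-0.1,0,0.9],[-0.03,-0.095,-0.1,0,0.9],[-0.06,-0.095,-0.1,0,0.9],[-0.09,-0.095,-0.1,0,0.9],[-0.12,-0.095,-0.1,0,0.9],[-0.15,-0.095,-0.1,0,0.9],[-0.17,-0.095,-0.1,0,0.9],[-0.185,-0.095,-0.1,0,0.9],[-0.187,-0.095,-0.1,0,0.9],[-0.187,-0.095,-0.1,0,0.9]]
  ]
}}

```text
time_s: 19.65
eef_pos: [0.3279, -0.2559, 0.1942]
orientation: [0.72, 0.694, 0.0, -0.001]
contact_force: [-0.6, 0.3, -3.4]
grip_width: 0.0167
finger_force: 59.5
```

```bash
python3 - <<'E'
from h import *
import pickle
s=status.observe();print(s['eef_pos'],s['grip_width'])
c=cam('top');pickle.dump(c,open('t3.pkl','wb'));cv2.imwrite('pics/c3.png',cv2.resize(c['frame'][180:330,225:445],None,fx=3.6,fy=3.6,interpolation=cv2.INTER_CUBIC)[:,:,::-1])
E
```

```text
[ 0.32786095 -0.25585994  0.19418094] 0.016658967901930083
```

View pics/c3.png

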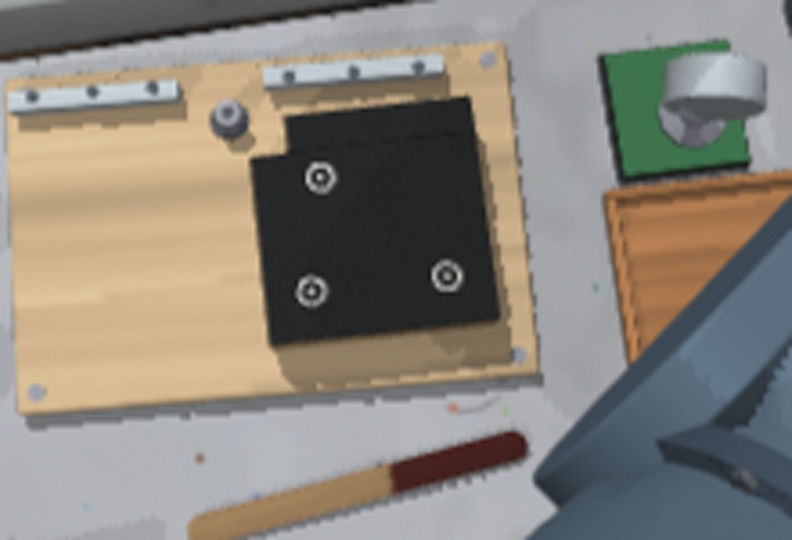

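The block is exposed with its notch at the upper left. The post is at crop (229,113), and the three ringed points are at (320,177), (312,291) and (447,276). The press board hangs right of the register board, clear of it.

Call:
{"fn": "arm_command", "kwargs": {
  "increments": [
    [[0,0,0.03,0,0.9],[0,0,0.06,0,0.9],[0,0,0.09,0,0.9],[0,0,0.11,0,0.9],[0,0,0.12,0,0.9],[0,0,0.127,0,0.9],[0,0,0.131,0,0.9],[0,0,0.133,0,0.9],[0,0,0.134,0,0.9],[0,0,0.134,0,0.9],[0,0,0.134,0,0],[0,0,0.134,0,-0.2],[0,0,0.134,0,-0.2],[0,0,0.1,0,-0.2],[0,0,0.05,0,-0.2],[0,0,0.0,0,-0.2]]
  ]
}}

```text
time_s: 21.3
eef_pos: [0.3276, -0.2559, 0.1956]
orientation: [0.72, 0.694, 0.0, -0.001]
contact_force: [1.5, -1.4, 0.2]
grip_width: 0.0513
finger_force: 0.0
```

```bash
python3 - <<'E'
from h import *
import pickle
c=pickle.load(open('t3.pkl','rb'))
px=lambda u,v:(u/3.6+225-.4,v/3.6+180-.4)
Z=.044
names=dict(p1=(320,177),p2=(312,291),p3=(447,276))
W={k:ray(c,*px(*v),Z)[:2] for k,v in names.items()}
post=ray(c,*px(228,109),.032)[:2]; print('post',post)
print(W)
d=W['p1'],W['p2'],W['p3']
# rigid fit
A=np.array([[26,26],[-38,38],[-38,-38]])/1000.;B=np.array(d)
ac=A.mean(0);bc=B.mean(0);H=(A-ac).T@(B-bc);th=np.arctan2(H[0,1]-H[1,0],H[0,0]+H[1,1]);R=np.array([[np.cos(th),-np.sin(th)],[np.sin(th),np.cos(th)]])
ctr=bc-R@ac;print('th',np.degrees(th),'ctr',ctr,'res',((R@A.T).T+ctr-B).round(4).tolist(),'notch',ctr+R@[.051,.051])
bo=np.array([.4444,-.0105]);for_=[(7,80),(503,42),(540,375),(20,415)]
b=np.array([ray(c,*px(*v),.012)[:2] for v in for_]);print('board',b.mean(0),b.round(4).tolist())
yb=np.radians(-4.07);Rb=np.array([[np.cos(yb),-np.sin(yb)],[np.sin(yb),np.cos(yb)]])
print('in board frame rel post: ctr',Rb.T@(ctr-post),'notch',Rb.T@(ctr+R@[.051,.051]-post),'post in board',Rb.T@(post-bo))
s=status.observe();print(s['eef_pos'],s['joint_pos'].round(2))
# fence faces at z=.026 front top edge
for n,l in (('L',[(12,110),(180,98)]),('R',[(266,89),(443,74)])):
    q=np.array([ray(c,*px(*v),.026)[:2] for v in l]);print(n,(q-post)@Rb)
E
```

```text
post [0.5107081  0.00186766]
{'p1': array([ 0.46024052, -0.04448881]), 'p2': array([ 0.39659813, -0.03043371]), 'p3': array([ 0.39361924, -0.10615657])}
th -2.1364843229487227 ctr [ 0.43315128 -0.06964167] res [[-0.0001, -0.0001], [-0.0, 0.0002], [0.0001, -0.0]] notch [ 0.48601711 -0.02057841]
board [ 0.44394317 -0.01089774] [[0.5536, 0.1297], [0.5323, -0.1652], [0.3339, -0.1521], [0.356, 0.144]]
in board frame rel post: ctr [-0.07228583 -0.0768336 ] notch [-0.0230356  -0.02414191] post in board [0.06526308 0.0170427 ]
[ 0.32756296 -0.25585744  0.19556512] [-0.95 -0.13  2.05  0.    1.22 -0.91]
L [[0.01112782 0.12573884]
 [0.01047736 0.02775479]]
R [[ 0.01186574 -0.02261166]
 [ 0.01260289 -0.12637588]]
```

Call:
{"fn": "arm_command", "kwargs": {
  "increments": [
    [[0.03,0,0,0.14,1],[0.06,0,0,0.28,1],[0.09,0,0,0.42,1],[0.12,0,0,0.56,1],[0.15,0,0,0.7,1],[0.175,0,0.02,0.84,1],[0.189,0.001,0.04,0.98,1],[0.189,0.001,0.06,1.12,1],[0.189,0.001,0.08,1.26,1],[0.189,0.001,0.08,1.4,1],[0.189,0.001,0.08,1.54,1],[0.189,0.001,0.08,1.573,1],[0.189,0.001,0.08,1.573,1],[0.189,0.001,0.08,1.573,1]]
  ]
}}

```text
time_s: 22.7
eef_pos: [0.3362, -0.0677, 0.1145]
orientation: [1.0, -0.019, 0.0, 0.0]
contact_force: [-0.8, 0.0, -0.6]
grip_width: -0.0002
finger_force: 0.0
```

```bash
cat > m2.py <<'E'
from h import *
import sys
from scipy.spatial.transform import Rotation as Ro
def tool():
    s=status.observe();M=Ro.from_quat(s['orientation']).as_matrix();return s['eef_pos'],M,s
def block(c,show=None,Z=.044):
    f=c['frame'];g=f.max(2)
    # board region polygon
    poly=np.array([proj(c,(x,y,.03)) for x,y in [(.553,.13),(.532,-.165),(.33,-.155),(.352,.146)]],np.int32)
    roi=np.zeros(g.shape,np.uint8);cv2.fillPoly(roi,[poly],1)
    k=((g<75)&(roi>0)).astype(np.uint8);k=cv2.morphologyEx(k,cv2.MORPH_CLOSE,np.ones((9,9)))
    n,l,st,ce=cv2.connectedComponentsWithStats(k);i=1+np.argmax(st[1:,4]);
    m=cv2.erode((l==i).astype(np.uint8),np.ones((5,5)))
    w=((g>95)&(m>0)).astype(np.uint8);n,l2,st,ce=cv2.connectedComponentsWithStats(w)
    ids=sorted(range(1,n),key=lambda j:-st[j,4])[:4]
    return [(ce[j],st[j,4],ray(c,*ce[j],Z)[:2]) for j in ids]
def fit(P):
    """P: p1,p2,p3 world xy"""
    A=np.array([[26,26],[-38,38],[-38,-38]])/1000.;B=np.array(P);ac=A.mean(0);bc=B.mean(0);H=(A-ac).T@(B-bc)
    th=np.arctan2(H[0,1]-H[1,0],H[0,0]+H[1,1]);R=np.array([[np.cos(th),-np.sin(th)],[np.sin(th),np.cos(th)]]);ctr=bc-R@ac
    return ctr,th,R,np.abs((R@A.T).T+ctr-B).max()
def auto(c):
    import itertools
    b=block(c);best=None
    for p in itertools.permutations(b,3):
        r=fit([q[2] for q in p])
        if best is None or r[3]<best[3]: best=r
    return best,b
if __name__=='__main__':
    e,M,s=tool();print('tcp',e.round(4),'x',M[:2,0].round(3),'j6',s['joint_pos'][5].round(2))
    for n in sys.argv[1:] or ['top']:
        c=cam(n)
        try:
            (ctr,th,R,res),b=auto(c);print(n,'ctr',ctr.round(4),'yaw',np.degrees(th).round(2),'notch',(ctr+R@[.051,.051]).round(4),'res',res.round(4))
        except Exception as ex: print(n,'fail',ex,[(q[0].round(),q[1]) for q in block(c)])
E
python3 m2.py top scene
```

```text
tcp [ 0.3362 -0.0677  0.1145] x [ 0.999 -0.039] j6 1.06
top fail cannot unpack non-iterable NoneType object [(array([299., 285.]), np.int32(34))]
scene fail cannot unpack non-iterable NoneType object []
```

```bash
python3 - <<'E'
from h import *
a=cam('top')['frame'][180:330,225:445];b=cam('scene')['frame'][200:325,225:445]
cv2.imwrite('pics/c4.png',np.vstack([cv2.resize(a,(528,360)),cv2.resize(b,(422,240)).repeat(1,0) if 0 else cv2.copyMakeBorder(cv2.resize(b,(422,240)),0,0,0,106,0)])[:,:,::-1])
E
```

```text
(no output)
```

View pics/c4.png

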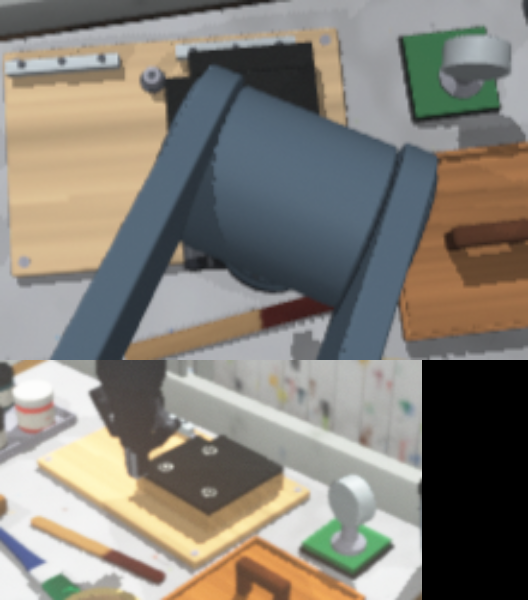

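The top view shows the block already knocked toward the fence: its back-right corner is now at crop (312,42), where the same scale would earlier have put it at about 65 down. The scene view still shows its three rings at about (311,255), (334,246) and (334,268), so I'll measure from those.

```bash
cat > m3.py <<'E'
from m2 import *
def rings(c,box,thr=18):
    x0,y0,x1,y1=box;g=c['frame'].max(2)[y0:y1,x0:x1].astype(np.uint8)
    th=cv2.morphologyEx(g,cv2.MORPH_TOPHAT,np.ones((13,13)))
    n,l,st,ce=cv2.connectedComponentsWithStats(cv2.morphologyEx((th>thr).astype(np.uint8),cv2.MORPH_CLOSE,np.ones((3,3))))
    return [(ce[i]+[x0,y0],st[i]) for i in range(1,n) if 20<st[i,4]<140 and 4<st[i,2]<20 and 3<st[i,3]<16]
def find(c,box,thr=18):
    import itertools
    r=rings(c,box,thr);best=None
    for p in itertools.permutations(r,3):
        q=fit([ray(c,*k[0],.044)[:2] for k in p])
        if best is None or q[3]<best[3]: best=q
    return best,r
def report(n,box,thr=18):
    c=cam(n);q,r=find(c,box,thr)
    print(n,[(k[0].round(1).tolist(),int(k[1][4])) for k in r])
    if q: print(' ctr',q[0].round(4),'yaw',np.degrees(q[1]).round(2),'notch',(q[0]+q[2]@[.051,.051]).round(4),'res',q[3].round(4))
E
python3 - <<'E'
from m3 import *
import pickle
c=pickle.load(open('t3.pkl','rb'));q,r=find(c,(290,205,365,280));print([k[0].round(1).tolist() for k in r],q[0],q[3])
report('scene',(295,235,355,285))
c=pickle.load(open('scene0.pkl','rb'))
for p in [(.508,.002,.032),(.5107,.0019,.032)]: print(proj(c,p))
E
```

```text
[[313.8, 228.9], [348.9, 256.2], [311.2, 260.5]] [ 0.43297936 -0.0698935 ] 0.00011312521761985828
scene [([333.6, 268.5], 47), ([300.3, 280.8], 96), ([333.5, 281.6], 68), ([350.4, 282.8], 30)]
 ctr [ 0.3715 -0.1324] yaw -100.02 notch [ 0.4129 -0.1915] res 0.0086
(np.float64(326.1014449602067), np.float64(240.2433402762785))
(np.float64(326.855391860108), np.float64(239.81741333290674))
```

Call:
{"fn": "arm_command", "kwargs": {
  "increments": [
    [[0,-0.03,-0.03,0,1],[0,-0.07,-0.06,0,1],[0,-0.11,-0.08,0,1],[0,-0.15,-0.08,0,1],[0,-0.19,-0.08,0,1],[0,-0.22,-0.08,0,1],[0,-0.22,-0.08,0,1]]
  ]
}}

```text
time_s: 23.65
eef_pos: [0.3444, 0.155, 0.1944]
orientation: [1.0, -0.017, 0.0, -0.0]
contact_force: [-0.3, -0.5, -0.4]
grip_width: 0.0001
finger_force: 0.0
```

```bash
python3 - <<'E'
from m3 import *
e,M,s=tool();print(e,M[:2,0])
report('top',(275,190,375,290))
E
```

```text
[0.34443974 0.15503228 0.19441312] [ 0.99940005 -0.03463411]
top [([312.4, 218.3], 68), ([286.2, 223.2], 47), ([346.6, 246.4], 72), ([309.0, 249.5], 72)]
 ctr [ 0.4546 -0.0698] yaw -3.85 notch [ 0.5089 -0.0223] res 0.0001
```

```bash
python3 - <<'E'
from m3 import *
import pickle
c=cam('top');pickle.dump(c,open('t5.pkl','wb'))
cv2.imwrite('pics/c5.png',cv2.resize(c['frame'][188:238,270:350],None,fx=10,fy=10,interpolation=cv2.INTER_CUBIC)[:,:,::-1])
# predicted pixels
ctr,th,R,_=find(c,(275,190,375,290))[0]
for nm,p,z in [('back R top',(65,-65),.044),('back notch corner top',(65,43),.044),('inner notch',(43,43),.044),('left notch corner',(43,65),.044)]:
    w=ctr+R@(np.array(p)/1000.);u=proj(c,(*w,z));print(nm,w.round(4),(np.array(u)-[270,188])*10+4.5)
for P in [(.508,.002),(.5107,.0019)]: print(P,(np.array(proj(c,(*P,.032)))-[270,188])*10+4.5,(np.array(proj(c,(*P,.012)))-[270,188])*10+4.5)
E
```

```text
back R top [ 0.5152 -0.1389] [851.92451773  88.09468926]
back notch corner top [ 0.5224 -0.0312] [330.75952036 130.75037885]
inner notch [ 0.5004 -0.0297] [339.01726958 233.67059091]
left notch corner [ 0.5019 -0.0077] [232.14198528 242.4502507 ]
(0.508, 0.002) [184.98379168 235.82727672] [191.23979231 259.70237615]
(0.5107, 0.0019) [183.68478457 223.33768891] [189.96373633 247.45444969]
```

View pics/c5.png

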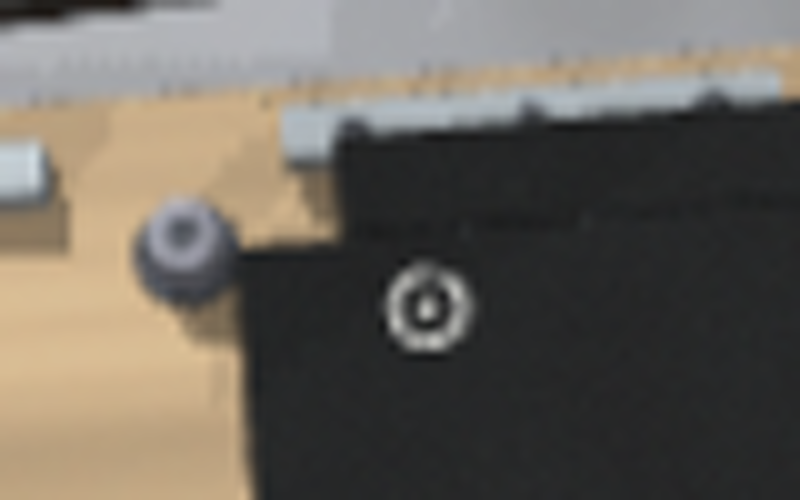

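The post's top is at crop (185,237), so the post is at (0.508, 0.002). The notch's x-face sits about 1–3 mm too far toward the fence to clear it. I'll nudge the block's left edge near its front end, which turns it counter-clockwise a few degrees and backs the notch off the fence.

Call:
{"fn": "arm_command", "kwargs": {
  "increments": [
    [[0.03,0.03,0,-0.14,1],[0.05,0.06,0,-0.28,1],[0.069,0.09,0,-0.42,1],[0.069,0.123,0,-0.56,1],[0.069,0.123,0,-0.7,1],[0.069,0.123,0,-0.84,1],[0.069,0.123,0.02,-0.98,1],[0.069,0.123,0.04,-1.12,1],[0.069,0.123,0.06,-1.26,1],[0.069,0.123,0.08,-1.4,1],[0.069,0.123,0.1,-1.536,1],[0.069,0.123,0.12,-1.536,1],[0.069,0.123,0.14,-1.536,1],[0.069,0.123,0.15,-1.536,1],[0.069,0.123,0.15,-1.536,1],[0.069,0.123,0.15,-1.536,1]]
  ]
}}

```text
time_s: 25.35
eef_pos: [0.4092, 0.0259, 0.0447]
orientation: [0.733, 0.68, 0.0, 0.0]
contact_force: [-0.0, -0.3, 0.0]
grip_width: -0.0005
finger_force: 0.0
```

```bash
python3 m2.py top 2>&1 | head -1
```

```text
tcp [0.4092 0.0259 0.0447] x [0.075 0.997] j6 -0.15
```

Call:
{"fn": "arm_command", "kwargs": {
  "increments": [
    [[-0.006,0,0,0,1],[-0.011,0,0,0,1],[-0.015,0,0,0,1],[-0.017,0,0,0,1],[-0.019,0,0,0,1],[-0.021,0,0,0,1],[-0.023,0,0,0,1],[-0.023,0,0,0,1],[-0.015,0,0,0,1],[0.01,0,0,0,1],[0.03,0,-0.03,0,1],[0.06,0,-0.09,0,1],[0.1,0,-0.15,0,1],[0.14,0,-0.15,0,1],[0.18,0,-0.15,0,1],[0.19,0,-0.15,0,1],[0.19,0,-0.15,0,1]]
  ]
}}

```text
time_s: 27.1
eef_pos: [0.4234, 0.2186, 0.1951]
orientation: [0.732, 0.682, 0.001, 0.001]
contact_force: [-0.6, 0.9, 0.8]
grip_width: 0.0002
finger_force: 0.0
```

```bash
python3 - <<'E'
from m3 import *
e,M,s=tool();print(e,M[:2,0])
report('top',(275,190,375,290))
E
```

```text
[0.42337528 0.21861622 0.19513329] [0.07040231 0.99751841]
top [([314.3, 218.9], 70), ([349.1, 246.2], 70), ([311.8, 250.2], 69)]
 ctr [ 0.4534 -0.074 ] yaw -2.41 notch [ 0.5065 -0.0252] res 0.0002
```

Call:
{"fn": "arm_command", "kwargs": {
  "increments": [
    [[-0.04,0,0.02,0,1],[-0.08,0,0.05,0,1],[-0.12,0,0.08,0,1],[-0.16,0,0.1,0,1],[-0.19,0,0.12,0,1],[-0.197,0,0.14,0,1],[-0.197,0,0.15,0,1],[-0.204,0,0.15,0,1],[-0.211,0,0.15,0,1],[-0.216,0,0.15,0,1],[-0.219,0,0.15,0,1],[-0.222,0,0.15,0,1],[-0.223,0,0.15,0,1],[-0.223,0,0.15,0,1],[-0.19,0,0.15,0,1],[-0.16,0,0.11,0,1],[-0.11,0,0.06,0,1],[-0.06,0,0,0,1],[-0.01,0,0,0,1],[0,0,0,0,1]]
  ]
}}

```text
time_s: 29.15
eef_pos: [0.4246, 0.2178, 0.1975]
orientation: [0.733, 0.68, 0.002, 0.002]
contact_force: [1.2, 0.0, 1.0]
grip_width: 0.0001
finger_force: 0.0
```

```bash
python3 - <<'E'
from m3 import *
e,M,s=tool();print(e,M[:2,0])
report('top',(275,190,375,290))
E
```

```text
[0.42460906 0.21781008 0.19750473] [0.0747254  0.99720366]
top [([318.9, 219.0], 69), ([354.0, 245.9], 71), ([316.8, 250.3], 69)]
 ctr [ 0.4521 -0.0835] yaw -1.86 notch [ 0.5047 -0.0342] res 0.0002
```

Call:
{"fn": "arm_command", "kwargs": {
  "increments": [
    [[-0.04,0.006,0,-0.042,1],[-0.08,0.012,0,-0.042,1],[-0.12,0.018,0,-0.042,1],[-0.16,0.024,0,-0.042,1],[-0.2,0.03,0,-0.042,1],[-0.24,0.036,0,-0.042,1],[-0.28,0.042,0,-0.042,1],[-0.32,0.048,0,-0.042,1],[-0.36,0.0544,0,-0.042,1],[-0.38,0.0544,0,-0.042,1],[-0.386,0.0544,0.02,-0.042,1],[-0.386,0.0544,0.06,-0.042,1],[-0.386,0.0544,0.1,-0.042,1],[-0.386,0.0544,0.13,-0.042,1],[-0.386,0.0544,0.15,-0.042,1],[-0.386,0.0544,0.153,-0.042,1],[-0.386,0.0544,0.153,-0.042,1],[-0.386,0.0544,0.153,-0.042,1]]
  ]
}}

```text
time_s: 31.0
eef_pos: [0.4497, -0.1738, 0.0427]
orientation: [0.718, 0.696, 0.0, 0.001]
contact_force: [0.1, 0.6, -0.8]
grip_width: 0.0003
finger_force: 0.0
```

```bash
python3 m2.py top 2>&1 | head -1
```

```text
tcp [ 0.4497 -0.1738  0.0427] x [0.032 0.999] j6 -0.58
```

Call:
{"fn": "arm_command", "kwargs": {
  "increments": [
    [[0.006,0,0,0,1],[0.012,0,0,0,1],[0.016,0,0,0,1],[0.019,0,0,0,1],[0.022,0,0,0,1],[0.025,0,0,0,1],[0.028,0,0,0,1],[0.031,0,0,0,1],[0.034,0,0,0,1],[0.037,0,0,0,1],[0.04,0,0,0,1],[0.04,0,0,0,1]]
  ]
}}

```text
time_s: 32.25
eef_pos: [0.4497, -0.1323, 0.0411]
orientation: [0.718, 0.696, 0.0, -0.0]
contact_force: [0.4, -1.5, 1.1]
grip_width: -0.0003
finger_force: 0.8
```

```bash
python3 - <<'E'
from m3 import *
e,M,s=tool();print(e,M[:2,0],s['contact_force'])
c=cam('top');r=rings(c,(275,190,375,290));print([(k[0].round(1).tolist(),int(k[1][4]),ray(c,*k[0],.044)[:2].round(4)) for k in r])
c=cam('scene');cv2.imwrite('pics/s6.png',cv2.resize(c['frame'][210:310,255:395],None,fx=5,fy=5)[:,:,::-1])
E
```

```text
[ 0.44969973 -0.13227706  0.04109493] [0.03231617 0.99947745] [ 0.38275332 -1.49677198  1.09357664]
[([276.8, 255.4], 29, array([0.4172, 0.0367]))]
```

View pics/s6.png

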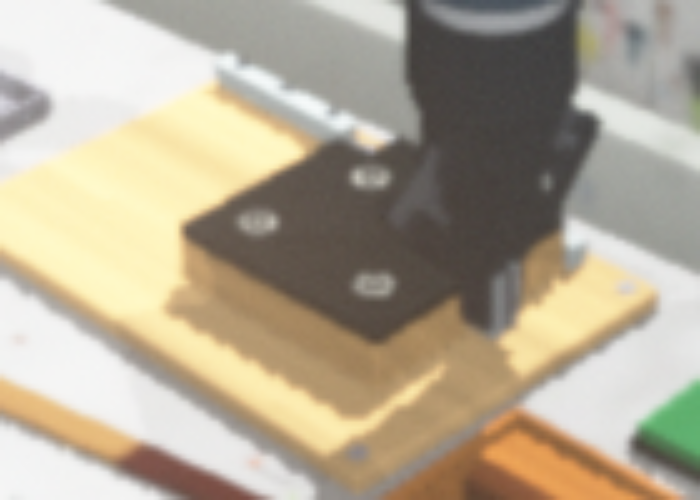

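The scene view shows the fingers pushing squarely on the block's right edge, with the rings at crop (371,177), (258,221) and (374,284).

```bash
cat >> m3.py <<'E'
def scene3(c,pts):
    q=fit([ray(c,*p,.044)[:2] for p in pts]);print('scene ctr',q[0].round(4),'yaw',np.degrees(q[1]).round(2),'notch',(q[0]+q[2]@[.051,.051]).round(4),'res',q[3].round(4))
def srings(c,guess,r=8):
    f=c['frame'].max(2).astype(float);out=[]
    for u,v in guess:
        u,v=int(u),int(v);w=f[v-5:v+6,u-7:u+8];b=np.percentile(w,60);k=np.clip(w-b-8,0,None);yy,xx=np.mgrid[v-5:v+6,u-7:u+8];out.append(((k*xx).sum()/k.sum(),(k*yy).sum()/k.sum()))
    return out
E
python3 - <<'E'
from m3 import *
c=cam('scene');g=[(329,245.4),(306.6,254.2),(329.8,266.8)]
scene3(c,g);s=srings(c,g);print(np.round(s,1).tolist());scene3(c,s)
print('post px',np.array(proj(c,(.508,.002,.032))))
E
```

```text
scene ctr [ 0.4547 -0.0568] yaw -2.17 notch [ 0.5076 -0.0078] res 0.0004
[[328.4, 244.8], [304.7, 252.9], [329.4, 266.5]]
scene ctr [ 0.4553 -0.0533] yaw -3.01 notch [ 0.5089 -0.005 ] res 0.0033
post px [326.10144496 240.24334028]
```

Call:
{"fn": "arm_command", "kwargs": {
  "increments": [
    [[0.002,0,0,0,1],[0.004,0,0,0,1],[0.006,0,0,0,1],[0.008,0,0,0,1],[0.008,0,0,0,1]]
  ]
}}

```text
time_s: 32.9
eef_pos: [0.45, -0.1245, 0.0412]
orientation: [0.718, 0.696, 0.0, -0.0]
contact_force: [-0.4, -0.2, 0.4]
grip_width: 0.0
finger_force: 0.0
```

Call:
{"fn": "arm_command", "kwargs": {
  "increments": [
    [[0.001,0,0,0,1],[0.002,0,0,0,1],[0.002,0,0,0,1]]
  ]
}}

```text
time_s: 33.2
eef_pos: [0.4502, -0.1229, 0.0413]
orientation: [0.718, 0.696, -0.0, -0.0]
contact_force: [0.0, -0.8, -1.2]
grip_width: 0.0003
finger_force: 0.8
```

Call:
{"fn": "arm_command", "kwargs": {
  "increments": [
    [[0.001,0,0,0,1],[0.002,0,0,0,1],[0.002,0,0,0,1]]
  ]
}}

```text
time_s: 33.5
eef_pos: [0.4497, -0.1224, 0.0413]
orientation: [0.718, 0.696, -0.001, 0.0]
contact_force: [-5.7, -10.4, -2.1]
grip_width: -0.0003
finger_force: 5.1
```

Call:
{"fn": "arm_command", "kwargs": {
  "increments": [
    [[0.001,0,0,0,1],[0.002,0,0,0,1],[0.002,0,0,0,1]]
  ]
}}

```text
time_s: 33.8
eef_pos: [0.4493, -0.122, 0.0415]
orientation: [0.718, 0.696, -0.003, 0.001]
contact_force: [-10.0, -18.5, 0.4]
grip_width: -0.0001
finger_force: 9.3
```

Call:
{"fn": "arm_command", "kwargs": {
  "increments": [
    [[-0.006,0,0,0,1],[-0.014,0,0,0,1],[-0.018,-0.015,0,0,1],[-0.018,-0.035,0,0,1],[-0.018,-0.046,0,0,1],[-0.018,-0.046,0,0,1],[-0.018,-0.046,0,0,1]]
  ]
}}

```text
time_s: 34.5
eef_pos: [0.4044, -0.1358, 0.0416]
orientation: [0.719, 0.695, 0.0, 0.001]
contact_force: [-0.3, -0.7, 0.4]
grip_width: 0.0001
finger_force: 0.0
```

```bash
cat > arc.py <<'E'
from m3 import *
def arc(th0,th1,n,P=(.508,.002),rel=(-.099,-.1265)):
    e,M,s=tool();o=[]
    yaw=np.degrees(np.arctan2(M[1,0],M[0,0]))-90
    print('tcp',e.round(4),'blockyaw-of-tool',yaw.round(2),'F',s['contact_force'].round(1),'j6',s['joint_pos'][5].round(2))
    for t in np.linspace(th0,th1,n):
        r=np.radians(t);w=np.array(P)+[np.cos(r)*rel[0]-np.sin(r)*rel[1],np.sin(r)*rel[0]+np.cos(r)*rel[1]]
        d=np.array([*(w-e[:2]),0]);q=M.T@d;o.append([round(q[0],4),round(q[1],4),0,round(np.radians(yaw-t),3),1])
    return o
E
python3 - <<'E'
from arc import *
for r in arc(-2,-26,19): print(r)
g=[(327,242),(304,250),(327,263)]
c=cam('scene');s=srings(c,g);print(np.round(s,1));scene3(c,srings(c,s))
E
```

```text
tcp [ 0.4044 -0.1358  0.0416] blockyaw-of-tool -1.89 F [-0.3 -0.7  0.4] j6 -0.57
[np.float64(0.0148), np.float64(-0.0003), 0, np.float64(0.002), 1]
[np.float64(0.0172), np.float64(-0.0032), 0, np.float64(0.025), 1]
[np.float64(0.0196), np.float64(-0.006), 0, np.float64(0.048), 1]
[np.float64(0.022), np.float64(-0.0088), 0, np.float64(0.072), 1]
[np.float64(0.0246), np.float64(-0.0116), 0, np.float64(0.095), 1]
[np.float64(0.0272), np.float64(-0.0142), 0, np.float64(0.118), 1]
[np.float64(0.0299), np.float64(-0.0169), 0, np.float64(0.142), 1]
[np.float64(0.0326), np.float64(-0.0194), 0, np.float64(0.165), 1]
[np.float64(0.0354), np.float64(-0.0219), 0, np.float64(0.188), 1]
[np.float64(0.0382), np.float64(-0.0243), 0, np.float64(0.211), 1]
[np.float64(0.0411), np.float64(-0.0267), 0, np.float64(0.235), 1]
[np.float64(0.0441), np.float64(-0.029), 0, np.float64(0.258), 1]
[np.float64(0.0471), np.float64(-0.0312), 0, np.float64(0.281), 1]
[np.float64(0.0501), np.float64(-0.0334), 0, np.float64(0.304), 1]
[np.float64(0.0532), np.float64(-0.0355), 0, np.float64(0.328), 1]
[np.float64(0.0564), np.float64(-0.0375), 0, np.float64(0.351), 1]
[np.float64(0.0596), np.float64(-0.0394), 0, np.float64(0.374), 1]
[np.float64(0.0628), np.float64(-0.0413), 0, np.float64(0.398), 1]
[np.float64(0.0661), np.float64(-0.0431), 0, np.float64(0.421), 1]
[[323.7 243.1]
 [300.7 248.6]
 [323.2 260.2]]
scene ctr [ 0.461  -0.0284] yaw -10.15 notch [0.5202 0.0128] res 0.0124
```

Call:
{"fn": "arm_command", "kwargs": {
  "increments": [
    [[0.007,0,0,0,1],[0.015,-0.0003,0,0,1],[0.0172,-0.0032,0,0.025,1],[0.0196,-0.006,0,0.048,1],[0.022,-0.0088,0,0.072,1],[0.0246,-0.0116,0,0.095,1],[0.0272,-0.0142,0,0.118,1],[0.03,-0.0169,0,0.142,1],[0.0326,-0.0194,0,0.165,1],[0.0354,-0.0219,0,0.188,1],[0.0382,-0.0243,0,0.211,1],[0.0411,-0.0267,0,0.235,1],[0.0441,-0.029,0,0.258,1],[0.0471,-0.0312,0,0.281,1],[0.0501,-0.0334,0,0.304,1],[0.0532,-0.0355,0,0.328,1],[0.0564,-0.0375,0,0.351,1],[0.0596,-0.0394,0,0.374,1],[0.0628,-0.0413,0,0.398,1],[0.0661,-0.0431,0,0.421,1]]
  ]
}}

```text
time_s: 36.55
eef_pos: [0.3626, -0.0677, 0.0412]
orientation: [0.848, 0.529, -0.0, -0.0]
contact_force: [-1.0, -2.4, 2.3]
grip_width: 0.0002
finger_force: 1.4
```

```bash
python3 - <<'E'
from arc import *
for r in arc(-26.5,-52,20): print([float(x) for x in r[:4]])
c=cam('scene');t=cam('top')
cv2.imwrite('pics/s7.png',np.hstack([cv2.resize(c['frame'][210:310,255:395],(420,300)),cv2.resize(t['frame'][190:290,230:356],(378,300))])[:,:,::-1])
E
```

```text
tcp [ 0.3626 -0.0677  0.0412] blockyaw-of-tool -26.1 F [-1.  -2.4  2.3] j6 -0.05
[0.0007, 0.0, 0.0, 0.007]
[0.0031, -0.0029, 0.0, 0.03]
[0.0056, -0.0058, 0.0, 0.054]
[0.0081, -0.0086, 0.0, 0.077]
[0.0106, -0.0113, 0.0, 0.101]
[0.0133, -0.014, 0.0, 0.124]
[0.016, -0.0166, 0.0, 0.148]
[0.0187, -0.0192, 0.0, 0.171]
[0.0215, -0.0217, 0.0, 0.194]
[0.0244, -0.0241, 0.0, 0.218]
[0.0274, -0.0264, 0.0, 0.241]
[0.0303, -0.0287, 0.0, 0.265]
[0.0334, -0.031, 0.0, 0.288]
[0.0365, -0.0331, 0.0, 0.312]
[0.0396, -0.0352, 0.0, 0.335]
[0.0428, -0.0372, 0.0, 0.358]
[0.046, -0.0391, 0.0, 0.382]
[0.0493, -0.0409, 0.0, 0.405]
[0.0526, -0.0427, 0.0, 0.429]
[0.056, -0.0444, 0.0, 0.452]
```

View pics/s7.png

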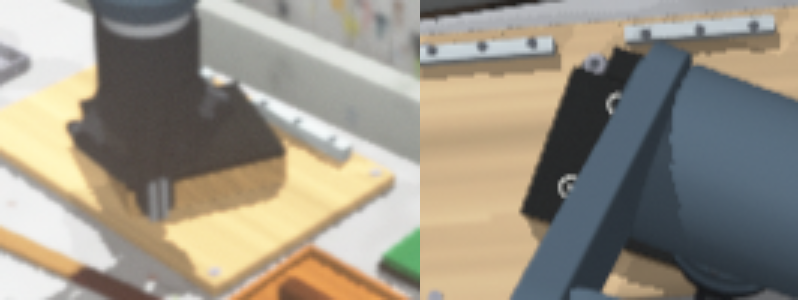

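In the top view the block is turned about 25° with the post (crop 595,62) sitting in its notch, and the fingers still on the edge.

Call:
{"fn": "arm_command", "kwargs": {
  "increments": [
    [[0.001,0,0,0.007,1],[0.0031,-0.0029,0,0.03,1],[0.0056,-0.0058,0,0.054,1],[0.0081,-0.0086,0,0.077,1],[0.0106,-0.0113,0,0.101,1],[0.0133,-0.014,0,0.124,1],[0.016,-0.0166,0,0.148,1],[0.0187,-0.0192,0,0.171,1],[0.0215,-0.0217,0,0.194,1],[0.0244,-0.0241,0,0.218,1],[0.0274,-0.0264,0,0.241,1],[0.0303,-0.0287,0,0.265,1],[0.0334,-0.031,0,0.288,1],[0.0365,-0.0331,0,0.312,1],[0.0396,-0.0352,0,0.335,1],[0.0428,-0.0372,0,0.358,1],[0.046,-0.0391,0,0.382,1],[0.0493,-0.0409,0,0.405,1],[0.0526,-0.0427,0,0.429,1],[0.056,-0.0444,0,0.452,1]]
  ]
}}

```text
time_s: 38.65
eef_pos: [0.347, 0.0022, 0.0411]
orientation: [0.945, 0.326, -0.0, -0.0]
contact_force: [-1.8, -2.4, 0.5]
grip_width: -0.0001
finger_force: 0.9
```

```bash
python3 - <<'E'
from arc import *
for r in arc(-52,-76,20): print([float(x) for x in r[:4]])
c=cam('scene');t=cam('top')
cv2.imwrite('pics/s8.png',np.hstack([cv2.resize(c['frame'][210:310,255:395],(420,300)),cv2.resize(t['frame'][190:290,230:356],(378,300))])[:,:,::-1])
E
```

```text
tcp [0.347  0.0022 0.0411] blockyaw-of-tool -51.99 F [-1.8 -2.4  0.5] j6 0.57
[0.0002, 0.0003, 0.0, 0.0]
[0.0024, -0.0025, 0.0, 0.022]
[0.0047, -0.0052, 0.0, 0.044]
[0.007, -0.0078, 0.0, 0.066]
[0.0094, -0.0105, 0.0, 0.088]
[0.0119, -0.013, 0.0, 0.11]
[0.0144, -0.0155, 0.0, 0.132]
[0.0169, -0.018, 0.0, 0.155]
[0.0195, -0.0204, 0.0, 0.177]
[0.0222, -0.0227, 0.0, 0.199]
[0.0249, -0.025, 0.0, 0.221]
[0.0277, -0.0272, 0.0, 0.243]
[0.0305, -0.0293, 0.0, 0.265]
[0.0334, -0.0314, 0.0, 0.287]
[0.0363, -0.0334, 0.0, 0.309]
[0.0392, -0.0354, 0.0, 0.331]
[0.0422, -0.0373, 0.0, 0.353]
[0.0452, -0.0391, 0.0, 0.375]
[0.0483, -0.0409, 0.0, 0.397]
[0.0514, -0.0426, 0.0, 0.419]
```

View pics/s8.png

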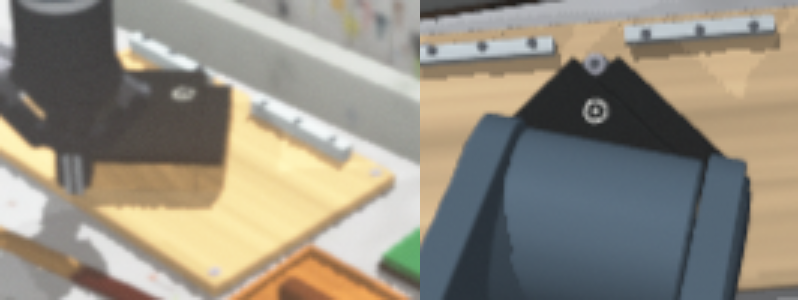

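The block is at about 50° with the post snug in the notch at crop (595,63), so the swing continues.

Call:
{"fn": "arm_command", "kwargs": {
  "increments": [
    [[0.001,0,0,0,1],[0.0024,-0.0025,0,0.022,1],[0.0047,-0.0052,0,0.044,1],[0.007,-0.0078,0,0.066,1],[0.0094,-0.0105,0,0.088,1],[0.0119,-0.013,0,0.11,1],[0.0144,-0.0155,0,0.132,1],[0.0169,-0.018,0,0.155,1],[0.0195,-0.0204,0,0.177,1],[0.0222,-0.0227,0,0.199,1],[0.0249,-0.025,0,0.221,1],[0.0277,-0.0272,0,0.243,1],[0.0305,-0.0293,0,0.265,1],[0.0334,-0.0314,0,0.287,1],[0.0363,-0.0334,0,0.309,1],[0.0392,-0.0354,0,0.331,1],[0.0422,-0.0373,0,0.353,1],[0.0452,-0.0391,0,0.375,1],[0.0483,-0.0409,0,0.397,1],[0.0514,-0.0426,0,0.419,1]]
  ]
}}

```text
time_s: 40.75
eef_pos: [0.3611, 0.0673, 0.0411]
orientation: [0.993, 0.122, -0.001, -0.0]
contact_force: [-2.3, -1.8, 1.5]
grip_width: -0.0001
finger_force: 1.6
```

```bash
python3 - <<'E'
from arc import *
for r in arc(-76,-95,16): print([float(x) for x in r[:4]])
E
```

```text
tcp [0.3611 0.0673 0.0411] blockyaw-of-tool -75.99 F [-2.3 -1.8  1.5] j6 1.18
[0.0002, -0.0001, 0.0, 0.0]
[0.0025, -0.0029, 0.0, 0.022]
[0.0047, -0.0056, 0.0, 0.044]
[0.0071, -0.0083, 0.0, 0.066]
[0.0095, -0.0109, 0.0, 0.089]
[0.0119, -0.0135, 0.0, 0.111]
[0.0144, -0.016, 0.0, 0.133]
[0.017, -0.0185, 0.0, 0.155]
[0.0196, -0.0209, 0.0, 0.177]
[0.0223, -0.0232, 0.0, 0.199]
[0.025, -0.0255, 0.0, 0.221]
[0.0278, -0.0277, 0.0, 0.243]
[0.0306, -0.0298, 0.0, 0.265]
[0.0335, -0.0319, 0.0, 0.288]
[0.0364, -0.034, 0.0, 0.31]
[0.0394, -0.0359, 0.0, 0.332]
```

Call:
{"fn": "arm_command", "kwargs": {
  "increments": [
    [[0.0025,-0.0029,0,0.022,1],[0.0047,-0.0056,0,0.044,1],[0.0071,-0.0083,0,0.066,1],[0.0095,-0.0109,0,0.089,1],[0.0119,-0.0135,0,0.111,1],[0.0144,-0.016,0,0.133,1],[0.017,-0.0185,0,0.155,1],[0.0196,-0.0209,0,0.177,1],[0.0223,-0.0232,0,0.199,1],[0.025,-0.0255,0,0.221,1],[0.0278,-0.0277,0,0.243,1],[0.0306,-0.0298,0,0.265,1],[0.0306,-0.0298,0,0.265,1]]
  ]
}}

```text
time_s: 42.05
eef_pos: [0.3843, 0.1038, 0.0412]
orientation: [1.0, -0.01, 0.0, -0.0]
contact_force: [0.5, 1.3, 0.7]
grip_width: 0.0002
finger_force: 0.6
```

Call:
{"fn": "arm_command", "kwargs": {
  "increments": [
    [[0.0025,0,0,0.022,1],[0.004,0,0,0.04,1],[0.004,0,0,0.05,1]]
  ]
}}

```text
time_s: 42.35
eef_pos: [0.385, 0.1039, 0.0404]
orientation: [0.999, -0.035, -0.003, -0.0]
contact_force: [-10.8, 3.7, 7.1]
grip_width: -0.0002
finger_force: 5.3
```

Call:
{"fn": "arm_command", "kwargs": {
  "increments": [
    [[-0.01,0,0,0.05,1],[-0.03,0,0,0.05,1],[-0.03,0,-0.04,0.05,1],[-0.03,0,-0.09,0.05,1],[-0.03,0.03,-0.14,0.05,1],[-0.03,0.07,-0.18,0.05,1],[-0.03,0.11,-0.2,0.05,1],[-0.02,0.15,-0.2,0.05,1],[-0.01,0.19,-0.2,0.05,1],[0,0.23,-0.2,0.05,1],[0,0.27,-0.2,0.05,1],[0,0.31,-0.2,0.05,1],[0,0.34,-0.2,0.05,1],[0,0.34,-0.2,0.05,1]]
  ]
}}

```text
time_s: 43.75
eef_pos: [0.3646, -0.2399, 0.2418]
orientation: [0.998, -0.062, 0.001, 0.001]
contact_force: [-0.1, 0.9, -0.0]
grip_width: -0.0002
finger_force: 0.0
```

```bash
python3 - <<'E'
from arc import *
import pickle
e,M,s=tool();print(e,M[:2,0],s['joint_pos'].round(2))
c=cam('top');pickle.dump(c,open('t9.pkl','wb'));r=rings(c,(235,185,345,290));print([(k[0].round(1).tolist(),int(k[1][4]),ray(c,*k[0],.044)[:2].round(4)) for k in r])
report('top',(235,185,345,290))
cv2.imwrite('pics/c9.png',cv2.resize(c['frame'][180:300,220:450],None,fx=3.4,fy=3.4,interpolation=cv2.INTER_CUBIC)[:,:,::-1])
E
```

```text
[ 0.36462812 -0.23987792  0.24182787] [ 0.99236979 -0.12328772] [-0.85 -0.13  1.95 -0.    1.32  0.84]
[([244.9, 220.7], 68, array([0.4981, 0.0915])), ([276.8, 222.4], 68, array([0.4848, 0.0276])), ([317.1, 241.2], 69, array([ 0.4336, -0.0478])), ([309.8, 259.6], 50, array([ 0.3987, -0.0278])), ([248.5, 257.1], 72, array([0.4222, 0.0933])), ([331.7, 279.5], 51, array([ 0.3526, -0.0649]))]
top [([244.9, 220.7], 68), ([276.8, 222.4], 68), ([317.0, 241.1], 66), ([309.5, 259.9], 50), ([248.5, 257.1], 72), ([330.9, 279.4], 54)]
 ctr [0.4593 0.0544] yaw -91.32 notch [0.5091 0.0022] res 0.0001
```

View pics/c9.png

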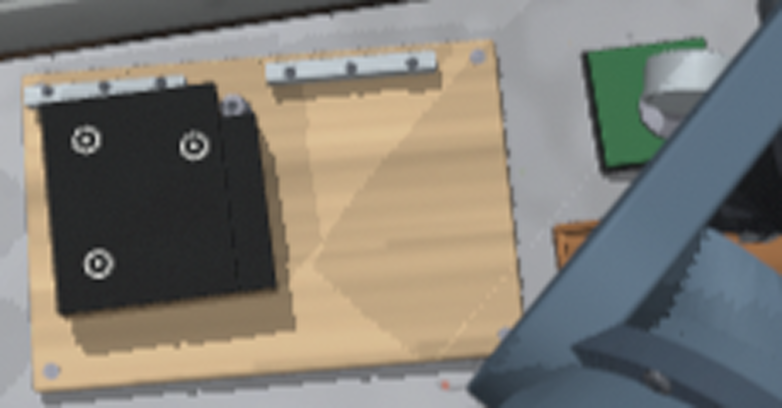

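Seen from above, the block now lies along the left fence with the post at its notch (crop 235,103). The rings are at (276.8,222.4), (244.9,220.7) and (248.5,257.1), and the yaw is about 2.8° off square, within the limit. Next is the gauge.

Call:
{"fn": "arm_command", "kwargs": {
  "increments": [
    [[0.03,0,0,-0.14,-0.2],[0.06,0,0,-0.28,-0.2],[0.09,0,0,-0.42,-0.2],[0.1,0.003,0,-0.56,-0.2],[0.1,0.003,0,-0.7,-0.2],[0.1,0.003,0,-0.84,-0.2],[0.1,0.003,0,-0.98,-0.2],[0.1,0.003,0,-1.12,-0.2],[0.1,0.003,0,-1.26,-0.2],[0.1,0.003,0,-1.4,-0.2],[0.1,0.003,0,-1.54,-0.2],[0.1,0.003,0,-1.693,-0.2],[0.1,0.003,0,-1.693,-0.2],[0.1,0.003,0,-1.693,-0.2]]
  ]
}}

```text
time_s: 45.25
eef_pos: [0.4639, -0.2497, 0.2415]
orientation: [0.707, 0.707, 0.0, 0.0]
contact_force: [0.5, -0.6, 0.2]
grip_width: 0.0512
finger_force: 0.0
```

```bash
python3 - <<'E'
from arc import *
import pickle
e,M,s=tool();print(e,M.round(3).tolist(),s['joint_pos'].round(2))
w=cam('wrist');c=cam('scene');pickle.dump((w,c),open('g.pkl','wb'))
print(w['fx'],np.round(w['world_from_camera'],3).tolist())
b=cv2.resize(pickle.load(open('scene0.pkl','rb'))['frame'][240:330,370:490],(320,240),interpolation=cv2.INTER_CUBIC)
b2=cv2.resize(pickle.load(open('t5.pkl','rb'))['frame'][180:270,380:500],(320,240),interpolation=cv2.INTER_CUBIC)
cv2.imwrite('pics/g.png',np.hstack([cv2.resize(w['frame'],(480,480)) if 0 else w['frame'][:,80:560],np.vstack([b,b2])])[:,:,::-1])
E
```

```text
[ 0.46386471 -0.24973477  0.24145465] [[-0.001, 1.0, 0.0], [1.0, 0.001, -0.0], [-0.0, 0.0, -1.0]] [-0.72  0.08  1.74  0.    1.32 -0.72]
377.0392193190618 [[1.0, 0.0, 0.001, 0.463], [0.0, -0.955, -0.295, -0.175], [0.001, 0.295, -0.955, 0.362], [0.0, 0.0, 0.0, 1.0]]
```

View pics/g.png

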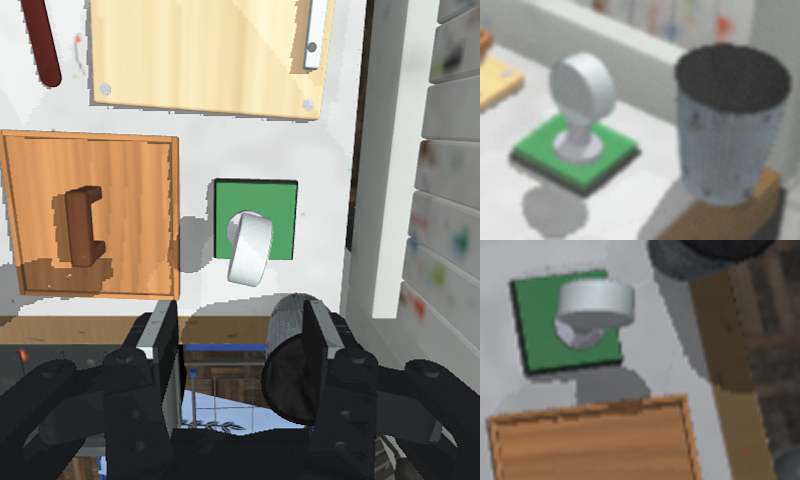

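The wrist view shows the gauge head's rim running from about (256,216) to (246,283) in the crop, turned slightly. The foot's left edge is at column 227 and its top edge at row 212. The cup stands beyond it at about (290,380).

```bash
python3 - <<'E'
from arc import *
import pickle
w,c=pickle.load(open('g.pkl','rb'))
P=lambda u,v,z:ray(w,u+80,v,z)[:2].round(4)
print('ends',P(256,216,.076),P(246,284,.085))
print('left line',P(240,218,.076),P(228,278,.085),'right',P(272,220,.076),P(264,284,.085))
print('foot left',P(227,232,.018),'foot top',P(242,212,.018))
print('plate',[P(*q,.014) for q in [(214,180),(297,181),(293,259)]])
t=pickle.load(open('t5.pkl','rb'));k=320/120
f=lambda u,v:(380+u/k-.4,180+(v-240)/k-.4)
print('top: head ends',ray(t,*f(560,300),.076)[:2],ray(t,*f(634,300),.076)[:2],'foot L',ray(t,*f(553,325),.018)[:2],'foot bot',ray(t,*f(580,349),.018)[:2])
print('plate top',[ray(t,*f(*q),.014)[:2].round(4) for q in [(511,280),(606,270),(622,358),(527,373)]])
t0=pickle.load(open('top0.pkl','rb'))
print('cup',ray(t0,472,162,.107)[:2], 'rim edges',ray(t0,449,165,.107)[:2],ray(t0,470,188,.107)[:2])
# triangulate head centre: scene silhouette centre
s0=pickle.load(open('scene0.pkl','rb'))
u,v=370+583/k-480/k-.4,240+87/k-.4
print('scene at .076',ray(s0,u,v,.076)[:2])
E
```

```text
ends [ 0.4761 -0.2398] [ 0.4685 -0.2931]
left line [ 0.4637 -0.2414] [ 0.4542 -0.2879] right [ 0.4886 -0.2429] [ 0.4828 -0.2931]
foot left [ 0.4515 -0.2685] foot top [ 0.4656 -0.2492]
plate [array([ 0.4399, -0.2201]), array([ 0.5162, -0.221 ]), array([ 0.5157, -0.2969])]
top: head ends [ 0.42424508 -0.59287142] [ 0.41596448 -0.64708664] foot L [ 0.41601058 -0.61999689] foot bot [ 0.39391527 -0.63563932]
plate top [array([ 0.4578, -0.5996]), array([ 0.4544, -0.6768]), array([ 0.3824, -0.6689]), array([ 0.3819, -0.5918])]
cup [ 0.53165602 -0.36849036] rim edges [ 0.53238752 -0.32291925] [ 0.48047604 -0.35305128]
scene at .076 [ 0.4757645  -0.26519189]
```

Call:
{"fn": "arm_command", "kwargs": {
  "increments": [
    [[-0.017,0.009,0,0.145,-0.2],[-0.017,0.009,0.03,0.145,-0.2],[-0.017,0.009,0.07,0.145,-0.2],[-0.017,0.009,0.1,0.145,-0.2],[-0.017,0.009,0.12,0.145,-0.2],[-0.017,0.009,0.14,0.145,-0.2],[-0.017,0.009,0.153,0.145,-0.2],[-0.017,0.009,0.16,0.145,-0.2],[-0.017,0.009,0.16,0.145,-0.2],[-0.017,0.009,0.16,0.145,-0.2]]
  ]
}}

```text
time_s: 46.35
eef_pos: [0.4732, -0.268, 0.0821]
orientation: [0.755, 0.655, 0.0, 0.001]
contact_force: [0.6, -0.0, 0.1]
grip_width: 0.0514
finger_force: 0.0
```

Call:
{"fn": "arm_command", "kwargs": {
  "increments": [
    [[0,0,0,0,0.1],[0,0,0,0,0.3],[0,0,0,0,0.45],[0,0,0,0,0.6],[0,0,0,0,0.7],[0,0,0,0,0.7],[0,0,0,0,0.7]]
  ],
  "grip_force": 40
}}

```text
time_s: 47.05
eef_pos: [0.473, -0.268, 0.082]
orientation: [0.755, 0.655, -0.0, 0.0]
contact_force: [-1.9, -0.7, 6.2]
grip_width: 0.0234
finger_force: 39.7
```

```bash
python3 m2.py top|head -1; python3 -c "
from m3 import *
s=status.observe();print(s['contact_force'],s['moment'],s['grip_width'],s['finger_force'])"
```

```text
tcp [ 0.473 -0.268  0.082] x [0.141 0.99 ] j6 -0.59
[-1.56142847  0.92871222  5.97035645] [0.12779053 0.35280457 0.01659531] 0.023210379742350778 39.68518316745758
```

Call:
{"fn": "arm_command", "kwargs": {
  "increments": [
    [[0,0,-0.01,0,0.8],[0,0,-0.03,0,0.8],[0,0,-0.055,0,0.8],[0,0,-0.075,0,0.8],[0.01,-0.001,-0.08,0,0.8],[0.03,-0.003,-0.08,0,0.8],[0.055,-0.006,-0.08,0,0.8],[0.08,-0.009,-0.08,0,0.8],[0.105,-0.012,-0.08,0,0.8],[0.13,-0.015,-0.08,0,0.8],[0.155,-0.018,-0.08,0,0.8],[0.18,-0.021,-0.08,0,0.8],[0.205,-0.024,-0.08,0,0.8],[0.23,-0.027,-0.08,0,0.8],[0.255,-0.03,-0.08,0,0.8],[0.275,-0.03,-0.08,0,0.8],[0.288,-0.03,-0.08,0,0.8],[0.294,-0.03,-0.08,0,0.8],[0.294,-0.03,-0.08,0,0.8],[0.294,-0.03,-0.08,0,0.8]]
  ]
}}

```text
time_s: 49.1
eef_pos: [0.4843, 0.0272, 0.1611]
orientation: [0.755, 0.655, -0.0, -0.0]
contact_force: [0.2, -0.6, -3.9]
grip_width: 0.0236
finger_force: 39.7
```

```bash
python3 - <<'E'
from arc import *
import pickle
e,M,s=tool();print(e,M.round(3).tolist(),s['contact_force'],s['grip_width'])
w=cam('wrist');c=cam('scene');pickle.dump((w,c),open('g2.pkl','wb'))
u,v=map(int,proj(c,(*e[:2],.07)));print(u,v)
b=cv2.resize(c['frame'][v-50:v+50,u-67:u+67],(320,240),interpolation=cv2.INTER_CUBIC)
cv2.imwrite('pics/g2.png',np.hstack([w['frame'][:,80:560],np.vstack([b,b*0])])[:,:,::-1])
for z in(.09,.094,.044): print(z,np.round(proj(w,(*e[:2],z)),1)-[80,0],np.round(proj(c,(*e[:2],z)),1))
print([np.round(proj(w,(*p,.044)),1)-[80,0] for p in [(.4848,.0276),(.4981,.0915),(.4222,.0933)]])
E
```

```text
[0.48429793 0.02718068 0.16107226] [[0.141, 0.99, -0.0], [0.99, -0.141, -0.0], [-0.0, -0.0, -1.0]] [ 0.16699863 -0.59162058 -3.92767247] 0.02356449883738071
311 227
0.09 [240.5 272.2] [311.5 220.5]
0.094 [240.5 275. ] [311.4 219.1]
0.044 [240.4 246.9] [312.1 236.5]
[array([241. , 246.2]), array([247.9, 144.4]), array([125.7, 159.4])]
```

View pics/g2.png

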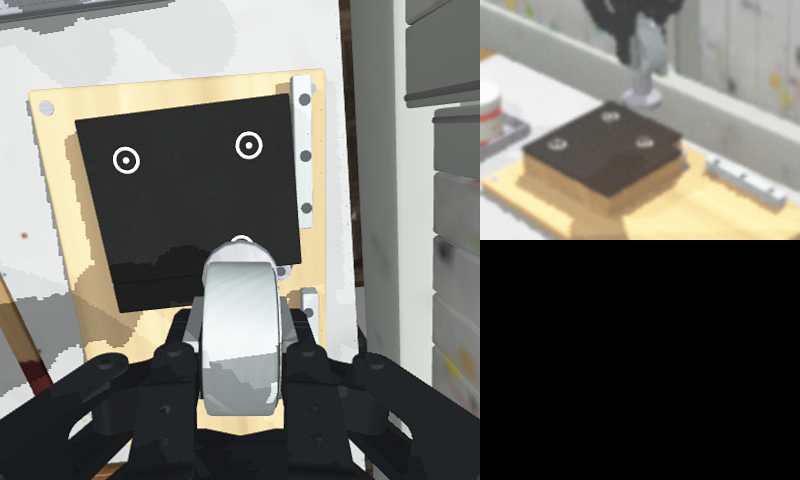

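The last picture shows the gauge hanging upright over point 1: the foot is centred at column 240 and hides the ring. Points 2 and 3 are at (248,145) and (126,159), right where predicted.

Call:
{"fn": "arm_command", "kwargs": {
  "increments": [
    [[0,0,0.015,0,0.8],[0,0,0.03,0,0.8],[0,0,0.039,0,0.8],[0,0,0.043,0,0.8],[0,0,0.046,0,0.8],[0,0,0.048,0,0.8],[0,0,0.049,0,0.8],[0,0,0.049,0,0.8],[0,0,0.049,0,0.8]]
  ]
}}

```text
time_s: 50.1
eef_pos: [0.4848, 0.0275, 0.1127]
orientation: [0.755, 0.655, 0.0, 0.0]
contact_force: [0.1, -0.9, -2.4]
grip_width: 0.0235
finger_force: 39.8
```

Call:
{"fn": "arm_command", "kwargs": {
  "increments": [
    [[0,0,0.001,0,0.8],[0,0,0.0015,0,0.8],[0,0,0.0015,0,0.8]]
  ]
}}

```text
time_s: 50.4
eef_pos: [0.4849, 0.0275, 0.112]
orientation: [0.755, 0.655, 0.0, 0.0]
contact_force: [-3.9, 0.2, 7.9]
grip_width: 0.0239
finger_force: 41.2
```

Call:
{"fn": "arm_command", "kwargs": {
  "increments": [
    [[0,0,0,0,0.8],[0,0,0,0,0.8],[0,0,0,0,0.8],[0,0,0,0,0.8],[0,0,-0.01,0,0.8],[0,0,-0.025,0,0.8],[0.01,0,-0.03,0,0.8],[0.025,0.002,-0.03,0,0.8],[0.04,0.004,-0.03,0,0.8],[0.055,0.004,-0.03,0,0.8],[0.065,0.004,-0.03,0,0.8],[0.065,0.004,-0.03,0,0.8],[0.065,0.004,-0.02,0,0.8],[0.065,0.004,-0.01,0,0.8],[0.065,0.004,-0.005,0,0.8],[0.065,0.004,-0.002,0,0.8],[0.065,0.004,-0.001,0,0.8],[0.065,0.004,0,0,0.8],[0.065,0.004,0,0,0.8],[0.065,0.004,0,0,0.8]]
  ]
}}

```text
time_s: 52.4
eef_pos: [0.4972, 0.091, 0.1121]
orientation: [0.755, 0.655, -0.001, -0.0]
contact_force: [-8.1, -1.3, 12.6]
grip_width: 0.0238
finger_force: 41.6
```

```bash
python3 - <<'E'
from arc import *
e,M,s=tool();print(e,s['contact_force'])
w=cam('wrist');h=cv2.morphologyEx(w['frame'].max(2),cv2.MORPH_TOPHAT,np.ones((41,41)))
u,v=map(int,proj(w,(.4222,.0933,.044)));print('p3 pred',u,v)
k=(h[v-20:v+20,u-20:u+20]>90).astype(np.uint8);m=cv2.moments(k,True)
cu,cv_=u-20+m['m10']/m['m00'],v-20+m['m01']/m['m00'];print(cu,cv_,m['m00'],'p3 world',ray(w,cu,cv_,.044)[:2])
E
```

```text
[0.49724043 0.09098004 0.112064  ] [-8.07061549 -1.30776254 12.59809791]
p3 pred 183 288
183.42777777777778 289.0805555555556 360.0 p3 world [0.42201453 0.09296704]
```

Call:
{"fn": "arm_command", "kwargs": {
  "increments": [
    [[0,0,-0.0005,0,0.8],[0,0,-0.0005,0,0.8],[0,0,-0.0005,0,0.8],[0,0,-0.01,0,0.8],[0,0,-0.025,0,0.8],[-0.001,-0.01,-0.03,0,0.8],[-0.003,-0.03,-0.03,0,0.8],[-0.005,-0.045,-0.03,0,0.8],[-0.007,-0.06,-0.03,0,0.8],[-0.0085,-0.07,-0.03,0,0.8],[-0.0085,-0.0745,-0.03,0,0.8],[-0.0085,-0.0745,-0.03,0,0.8],[-0.0085,-0.0745,-0.02,0,0.8],[-0.0085,-0.0745,-0.01,0,0.8],[-0.0085,-0.0745,-0.005,0,0.8],[-0.0085,-0.0745,-0.002,0,0.8],[-0.0085,-0.0745,-0.001,0,0.8],[-0.0085,-0.0745,-0.0005,0,0.8],[-0.0085,-0.0745,-0.0005,0,0.8],[-0.0085,-0.0745,-0.0005,0,0.8]]
  ]
}}

```text
time_s: 54.45
eef_pos: [0.4223, 0.0935, 0.1121]
orientation: [0.755, 0.655, -0.001, -0.001]
contact_force: [-6.6, -0.2, 11.8]
grip_width: 0.0235
finger_force: 41.9
```

Call:
{"fn": "arm_command", "kwargs": {
  "increments": [
    [[0,0,0,0,0.8],[0,0,0,0,0.8],[0,0,0,0,0.8],[0,0,0,0,0.8],[0,0,-0.015,0,0.8],[0,0,-0.035,0,0.8],[-0.02,0.006,-0.05,0,0.8],[-0.05,0.015,-0.05,0,0.8],[-0.08,0.024,-0.05,0,0.8],[-0.11,0.033,-0.05,0,0.8],[-0.14,0.042,-0.05,0,0.8],[-0.17,0.051,-0.05,0,0.8],[-0.2,0.06,-0.05,0,0.8],[-0.23,0.069,-0.05,0,0.8],[-0.26,0.078,-0.05,0,0.8],[-0.29,0.088,-0.05,0,0.8],[-0.32,0.097,-0.05,0,0.8],[-0.335,0.103,-0.05,0,0.8],[-0.34,0.103,-0.05,0,0.8],[-0.34,0.103,-0.05,0,0.8]]
  ]
}}

```text
time_s: 56.45
eef_pos: [0.4763, -0.2574, 0.1607]
orientation: [0.756, 0.655, 0.0, -0.001]
contact_force: [-0.4, -0.2, -4.0]
grip_width: 0.0237
finger_force: 39.9
```

```bash
python3 - <<'E'
from arc import *
e,M,s=tool();print(e,s['contact_force'],s['grip_width'])
report('top',(235,185,295,275))
w=cam('wrist');h=cv2.cvtColor(w['frame'],cv2.COLOR_RGB2HSV)
k=((h[...,0]>50)&(h[...,0]<90)&(h[...,1]>90)).astype(np.uint8)
n,l,st,ce=cv2.connectedComponentsWithStats(k);i=1+np.argmax(st[1:,4]);p=cv2.findContours((l==i).astype(np.uint8),0,2)[0];p=max(p,key=cv2.contourArea)[:,0,:]
q=np.array([ray(w,*a,.014)[:2] for a in p]);print('plate extents x',q[:,0].min(),q[:,0].max(),'ymax',q[:,1].max(),'ymin',q[:,1].min())
E
```

```text
[ 0.47627347 -0.25735496  0.16072169] [-0.43860281 -0.15793918 -4.00636202] 0.023691433444669646
top [([244.9, 220.7], 68), ([276.9, 222.3], 70), ([248.6, 257.1], 73)]
 ctr [0.4594 0.0542] yaw -91.25 notch [0.5093 0.0021] res 0.0003
plate extents x 0.4397862464520372 0.5154560966386615 ymax -0.2212803713099867 ymin -0.2970364969956271
```

Call:
{"fn": "arm_command", "kwargs": {
  "increments": [
    [[-0.001,0.001,0.02,0,0.8],[-0.001,0.001,0.045,0,0.8],[-0.001,0.001,0.062,0,0.8],[-0.001,0.001,0.07,0,0.8],[-0.001,0.001,0.075,0,0.8],[-0.001,0.001,0.077,0,0.8],[-0.001,0.001,0.079,0,0.8],[-0.001,0.001,0.079,0,0.8],[-0.001,0.001,0.079,0,0.8]]
  ]
}}

```text
time_s: 57.45
eef_pos: [0.478, -0.2591, 0.083]
orientation: [0.755, 0.655, 0.0, 0.001]
contact_force: [0.7, 0.2, -2.2]
grip_width: 0.0236
finger_force: 40.1
```

Call:
{"fn": "arm_command", "kwargs": {
  "increments": [
    [[0,0,0,0,0.5],[0,0,0,0,0.2],[0,0,0,0,0],[0,0,0,0,-0.2],[0,0,0,0,-0.2],[0,0,-0.02,0,-0.2],[0,0,-0.05,0,-0.2],[0,0,-0.09,0,-0.2],[0,0,-0.13,0,-0.2],[0,0,-0.16,0,-0.2],[0,0,-0.17,0,-0.2],[0,0,-0.17,0,-0.2],[0,0,-0.17,0,-0.2]]
  ]
}}

```text
time_s: 58.75
eef_pos: [0.4769, -0.2583, 0.2507]
orientation: [0.755, 0.655, -0.0, -0.001]
contact_force: [-0.2, -0.4, -1.3]
grip_width: 0.0513
finger_force: 0.0
```

```bash
python3 - <<'E'
from arc import *
e,M,s=tool();print(e,s['contact_force'],s['grip_width'])
report('top',(235,185,295,275))
t=cam('top');f=t['frame'];g=f.max(2)
# jars: lids at z .059 in tray
P=lambda u,v:ray(t,u,v,.059)[:2]
k=np.zeros(g.shape,np.uint8);k[240:345,118:220]=(g[240:345,118:220]<50)
n,l,st,ce=cv2.connectedComponentsWithStats(k);print([(ce[i].round(),st[i,2:].tolist(),P(*ce[i]).round(3)) for i in range(1,n) if st[i,4]>150])
w=cam('wrist');hh=cv2.cvtColor(w['frame'],cv2.COLOR_RGB2HSV)
cv2.imwrite('pics/fin_w.png',w['frame'][:,:,::-1]);cv2.imwrite('pics/fin_t.png',f[:,:,::-1])
gr=(w['frame'].max(2).astype(int)-w['frame'].min(2)<35)&(w['frame'].max(2)>140)
print('pred head',proj(w,(.4776,-.259,.104)),'foot',proj(w,(.4776,-.259,.018)))
u,v=map(int,proj(w,(.4776,-.259,.09)))
for dv in(-20,-10,0,10,20,30):
    print(v+dv,''.join('%4d'%x for x in w['frame'][v+dv,u-40:u+44:4,0]))
E
```

```text
[ 0.47685715 -0.25830522  0.25068925] [-0.21200977 -0.40489108 -1.3301132 ] 0.05129468453479858
top [([244.9, 220.7], 68), ([276.8, 222.4], 68), ([248.5, 257.1], 72)]
 ctr [0.4593 0.0544] yaw -91.32 notch [0.5091 0.0022] res 0.0001
[(array([141., 273.]), [29, 27, 624], array([0.421, 0.304])), (array([186., 308.]), [30, 27, 629], array([0.34 , 0.223]))]
pred head (np.float64(322.45544738251306), np.float64(236.54720302270812)) foot (np.float64(322.1411525262408), np.float64(211.99744466866602))
211   85  88  85  85  85 141 131 226 223 223 222 220 220 218 182 217  82  85  84  87  32
221  141  78  86  85  85  82 127 236 235 235 236 233 233 235 219  85  84  83  84  83  52
231  139  20  87  86  86  85  89 246 237 238 238 238 241 241 229  82  84  84  84  84  75
241  158 123  87  86  85  83  86 239 239 241 228 228 232 231 204  83  84  84  84  83  89
251  155 157  64  83  69  79 205 218 218 218 221 221 221 225 147 228 229 227 227 228 228
261  238 237 237 238 238 238 240 121 116 120 123 124 127 129 239 239 239 237 237 236 226
```

```bash
python3 -c "
from plant import job
print(job.close_job())"
```

```text
the job is handed in; nothing more can be done
None
```

I carried out every step and handed the job in at about 59 s of the 210 s limit; the verdict has not been returned. In the final check the block's notch was about 1 mm from the post and its edge about 2.8° off the fence line (limit 4.6°), the gauge was back in the middle of its plate, and the jars were in the tray. I did not re-measure the press board, the white jar or the ink cup at the very end, but earlier views showed them in place.

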